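Fetch the stapler from behind the canisters and put them back nested

ROBOT

A 6-joint arm with a two-finger parallel gripper is mounted at the origin on a cart in front of the work surface, level with it; the furniture and walls round the work are solid. World frame = base frame: x ahead of the robot, y to its left, z up, the work surface at z = 0. Lengths are in mm, angles in rad, forces in N, time in s.
With the tool pointing down it reaches from about 275 to 825 mm from the base axis. Payload 5.2 kg.
Tool frame: the origin (TCP) lies at the very end of the fingers, on their centre line; the grasp point (between the pads) lies ctrl.grip_point_offset behind it (ctrl.grip_point_offset is the distance from the TCP to the grasp point, in mm); z points along the fingers, y is the direction in which the jaws open and shut (so a half turn about z gives the same grasp; the last joint's range is limited). The gripper opens to 93 mm and grips with 3 to 60 N. Pads are 15 mm wide; open, the fingers measure 128 mm over their backs; the gripper's body (75 mm by 188 mm) begins 65 mm behind the grasp point.
Start: joints at [0.986, 0.259, 1.535, -0, 1.348, -0.203], TCP at [204.904, 510.411, 218.653] pointing down, gripper open.
Joint ranges: [-3.14, 3.14], [-0.91, 2.08], [0.19, 2.58], [-1.22, 4.36], [0.22, 2.71], [-3.12, 3.12]. Speed limits (rad/s): [2.57, 2.57, 3.14, 3.14, 3.14, 3.14].

INTERFACE

Orientations are given as a unit quaternion [w, x, y, z].
In Python, from workcell import ctrl, eyes, job gives the robot as it stands. The module is installed in compiled form; this text tells all that it offers.
- The arm moves only by the shell command python3 -m jog 'ROWS' [FORCE]. ROWS is JSON, a list that holds one entry, the list of rows, each a list of 7 numbers: the closure, from -1 (fully open) to 1 (shut), so that 0 is half open, then the shift along the tool's x, y, z in m, then the turn, a rotation vector about the tool's x, y, z in degrees. A call has 1 to 8 rows; each row is the pose to reach, as a shift and turn from the pose measured when the call began, along the tool's axes at that moment; what a row does not reach only later rows make up. A row lasts 1/10 s, in which the tool goes at most 50 mm and 8.59 degrees, less where a joint would pass 70% of its speed; a pose out of reach is approached as far as the arm can. A call with a gripper value outside its range is refused whole. The fingers move at their own pace and stop on an object; FORCE is the grip in N (left out, the last holds). Time passes only in rows, so rows that repeat a pose let the fingers close. It gives the time, the measured TCP pose, the force and the opening at its end, in the units of the state.
- ctrl.read_state(): the state, without advancing time (a new reading comes with each control period).
- eyes.read_camera(name): name is "scene" or "side" or "wrist"; returns the picture (400x640x3 uint8, blue, green, red); there is no depth.
- eyes.camera_info(name): a dict with "intrinsics" (3x3 intrinsics, pixels), "eye" and "attitude" of the camera in the world; the wrist camera has in their place "tool_from_camera" (4x4, takes a point from camera to tool coordinates, whose origin is the TCP and whose axes are the flange's). Camera axes: x right, y up, looking along -z (the intrinsics and any distortion apply to the point x, -y, -z); pixel columns grow to the right and rows downward; lengths in mm; the calibration is good to about 2 mm. A picture is of the moment at which its call begins: read the wrist's pose just before it. camera_info takes no time and is no camera call.
- job.close_job(): hands the job in, once; it reports no verdict.
The state is a dict: "clock": time; "joints": joint angles; "dq": joint speeds; "joint_efforts": joint torques, N m; "tcp_pos": TCP position; "tool_rot": TCP orientation; "wrist_force": force on the tool from outside, world axes, zero at the start; "wrist_torque": the same for the moment, N m; "finger_gap": finger opening in mm.
Only numpy, scipy, OpenCV 4.12 (cv2) and the standard library are available. Lean on these libraries where they do the work, as an engineer would, in place of code of your own. Each camera call takes 0.05 s, during which the arm holds its last target.

TASK

The stapler lies at the back of the wooden tray behind three open card canisters. First stand all three canisters side by side on the flat cardboard sheet, leaving the stapler where it is until then; next set the stapler on its feet in the middle of the black rubber mat, lengthwise along it; then put the canisters back upright in the tray as one nest, largest first, the medium one inside it and the small one inside that. Leave the calculator and the tape roll where they are.

Things in the scene. Friction and masses are not known exactly. Their poses are not given: they have to be found in the camera images.
- can_large_mid (a point): the largest (widest, lowest) of three plain brown, round, open-topped card canisters, 68 mm outside diameter, 50 mm tall, walls 2.5 mm, metal-faced bottom 4 mm thick (inside diameter 63 mm); this point is its centre, half-way up on its axis; z along its axis
- can_medium_mid (a point): the middle-sized of three plain brown, round, open-topped card canisters, 52 mm outside diameter, 85 mm tall, walls 2.5 mm, metal-faced bottom 4 mm thick (inside diameter 47 mm); this point is its centre, half-way up on its axis; z along its axis
- can_small_mid (a point): the smallest (narrowest, tallest) of three plain brown, round, open-topped card canisters, 36 mm outside diameter, 120 mm tall, walls 2.5 mm, metal-faced bottom 4 mm thick (inside diameter 31 mm); this point is its centre, half-way up on its axis; z along its axis
- stapler_mid (a point): a red and black desk stapler standing on its base, 135 long x 34 wide (26 wide above 18 mm) x 49 mm tall; this point is its centre, half-way up; x along its length, z up
- tray: a low, open, fixed plywood tray, 166 (x) x 290 (y) mm outside, walls 5 mm thick and 14 mm high, floor 5 mm thick; origin at the centre of its underside, on the table; y along its length, +x to the back, away from the robot. At the start the stapler lies along y near the back wall (about x = +31 mm) and the canisters stand in a row before it (about x = -28 mm, y = -90, 0 and +90 mm), in any order
- sheet: a flat, fixed, plain brown cardboard sheet, 265 (x) x 105 (y) x 4 mm, the side area; origin at the centre of its underside, on the table; x along its length
- mat: a flat, fixed black rubber mat, 165 (x) x 70 (y) x 4 mm; origin at the centre of its underside, on the table; x along its length
- calculator_mid (a point): a pocket calculator lying on the table, 115 x 66 x 14 mm, not to be disturbed; this point is its centre
- tape_roll_mid (a point): a roll of red tape lying on the table, 72 mm diameter, 25 mm high, not to be disturbed; this point is its centre
Mind the look-alikes: they are no part of the job. What is shaped like the part that bears can_large_mid but red is not meant.

How it is judged:
By the outcome, as a careful person would: the job done as asked, in the order asked, and still so for the second after the job is handed in, with the robot touching nothing.
It also fails if it takes over 138 s, if anything falls off the work surface, if the arm or the gripper's body presses on something with over 40 N, if the wrist force passes 120 N, or if a joint passes its speed limit or range.

## Working session

There is one attempt and no reset: what is moved stays moved. The work goes in short steps, Python scripts to look and compute and a shell command to move; the robot and the scene stay as the last step left them, time stands still between calls to the robot, and variables do not carry over. Pictures are saved under pics/ and viewed, and the job is handed in when it is done.

```bash
mkdir -p pics; python3 - <<'E'
from workcell import ctrl, eyes, job
import cv2, numpy as np
np.set_printoptions(precision=4,suppress=True)
print(ctrl.read_state(), ctrl.grip_point_offset)
for n in ["scene","side","wrist"]:
    print(n,eyes.camera_info(n))
    cv2.imwrite(f"pics/{n}0.png",eyes.read_camera(n))
E
```

```text
{'clock': 0.0, 'joints': array([ 0.9861,  0.2593,  1.5361,  0.    ,  1.348 , -0.2028]), 'dq': array([ 0.0018,  0.0002,  0.0016,  0.0024, -0.0011,  0.0004]), 'joint_efforts': array([ -0.0015, -43.7315, -28.4   ,   0.0717,   0.0415,  -0.0002]), 'tcp_pos': array([204.6331, 509.9388, 217.832 ]), 'tool_rot': array([-0.0003,  0.1898,  0.9818, -0.0008]), 'wrist_force': array([-0.9635,  0.1408, -0.0184]), 'wrist_torque': array([-0.0135, -0.0033,  0.0093]), 'finger_gap': 93.24445897686552} 18.8
scene {'intrinsics': array([[499.4972,   0.    , 309.5017],
       [  0.    , 499.4972, 193.6981],
       [  0.    ,   0.    ,   1.    ]]), 'eye': array([-427.9669, -622.8896,  911.4734]), 'attitude': array([ 0.7704,  0.3873, -0.2167, -0.4578])}
side {'intrinsics': array([[410.9943,   0.    , 318.7349],
       [  0.    , 410.9943, 195.2811],
       [  0.    ,   0.    ,   1.    ]]), 'eye': array([   29.0587, -1144.8304,   765.9975]), 'attitude': array([ 0.8447,  0.4866, -0.1203, -0.1876])}
wrist {'intrinsics': array([[284.3327,   0.    , 322.2475],
       [  0.    , 284.3327, 198.1934],
       [  0.    ,   0.    ,   1.    ]]), 'tool_from_camera': array([[   0.0003,    0.9579,    0.2871,   79.828 ],
       [   1.    ,   -0.0001,   -0.0006,    0.9453],
       [  -0.0005,    0.2871,   -0.9579, -165.1928],
       [   0.    ,    0.    ,    0.    ,    1.    ]])}
```

View pics/scene0.png

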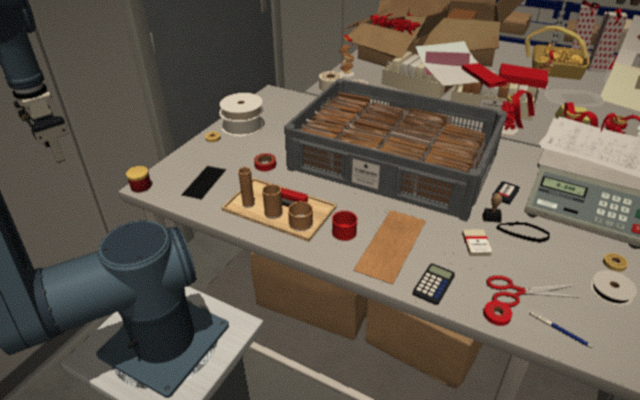

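View pics/side0.png

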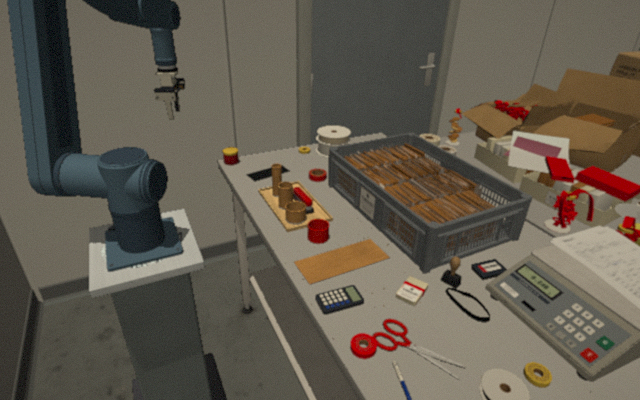

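View pics/wrist0.png

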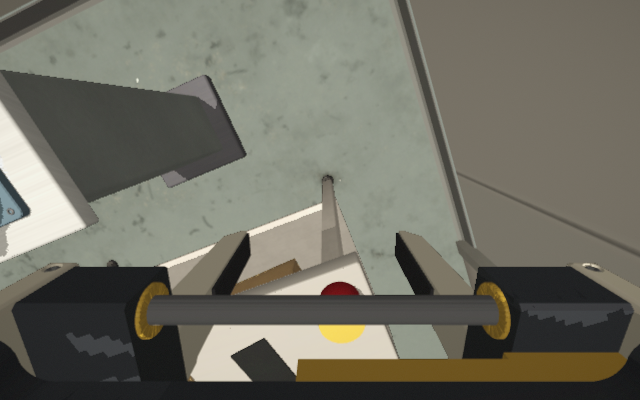

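The scene picture shows the tray around (280,208). The small canister is at (246,187), the medium at (272,201) and the large at (300,214), with the stapler behind them near (293,194). The sheet is at (390,245), the mat at (204,182) and the calculator at (434,283). The red look-alike cup at (344,225) is not meant, because the canisters are plain brown. I'll confirm this in an enlarged crop and measure.

```bash
cat > h.py <<'E'
from workcell import ctrl, eyes, job
import cv2, numpy as np
from scipy.spatial.transform import Rotation as R
np.set_printoptions(precision=2,suppress=True)
def rot(q): return R.from_quat([q[1],q[2],q[3],q[0]])
def cam(n,st=None):
    i=eyes.camera_info(n); K=i["intrinsics"]
    if n=="wrist":
        T=i["tool_from_camera"]; r=rot(st["tool_rot"]).as_matrix()
        return K, r@T[:3,:3], r@T[:3,3]+st["tcp_pos"]
    return K, rot(i["attitude"]).as_matrix(), np.array(i["eye"])
def ray(c,p,z):
    K,r,e=c; p=np.atleast_2d(p).astype(float)
    d=np.c_[(p[:,0]-K[0,2])/K[0,0],-(p[:,1]-K[1,2])/K[1,1],-np.ones(len(p))]@r.T
    return e+d*((z-e[2])/d[:,2])[:,None]
def proj(c,P):
    K,r,e=c; q=(np.atleast_2d(P)-e)@r
    return np.c_[K[0,0]*q[:,0]/-q[:,2]+K[0,2],K[1,1]*-q[:,1]/-q[:,2]+K[1,2]]
def shot(n,f=None):
    st=ctrl.read_state(); im=eyes.read_camera(n)
    if f: cv2.imwrite(f"pics/{f}.png",im)
    return im,cam(n,st),st
def plan(st,target,yaw=None):
    """target world tcp; yaw: world direction angle (deg) of tool x, tool down. prints shift (m, tool axes), rotvec deg, wrt current"""
    r=rot(st["tool_rot"]); s=r.inv().apply(np.array(target)-st["tcp_pos"])/1000
    if yaw is None: yaw=yawof(st)
    a=np.radians(yaw); x=[np.cos(a),np.sin(a),0]; z=[0,0,-1]; y=np.cross(z,x)
    t=(r.inv()*R.from_matrix(np.c_[x,y,z])).as_rotvec(degrees=True)
    print("shift",np.round(s,4),"turn",np.round(t,2),"n>=",np.ceil(max(np.linalg.norm(s)/.05,np.linalg.norm(t)/8.59)))
def yawof(st):
    x=rot(st["tool_rot"]).as_matrix()[:,0]; return np.degrees(np.arctan2(x[1],x[0]))
def report(st=None):
    st=st or ctrl.read_state()
    print("t",st["clock"],"tcp",st["tcp_pos"],"yaw",yawof(st),"F",st["wrist_force"],"gap",st["finger_gap"],"j",st["joints"])
E
python3 - <<'E'
from h import *
im=cv2.imread("pics/scene0.png"); c=cam("scene")
cv2.imwrite("pics/crop0.png",cv2.resize(im[140:320,170:470],None,fx=2.6,fy=2.6,interpolation=cv2.INTER_CUBIC))
for n,p,z in [("small",(245.5,170),120),("med",(271,187),85),("large",(300,206),50),("red",(344,216),50),("sheet",(390.5,245),4),("mat",(204,182),4),("tray",(280,208),5),("calc",(434,283),14)]:
    print(n,ray(c,p,z))
E
```

```text
small [[483.64 109.4  120.  ]]
med [[488.02  30.24  85.  ]]
large [[489.58 -60.9   50.  ]]
red [[ 507.31 -186.99   50.  ]]
sheet [[ 507.24 -323.81    4.  ]]
mat [[503.04 294.1    4.  ]]
tray [[502.62  15.1    5.  ]]
calc [[ 422.26 -467.6    14.  ]]
```

View pics/crop0.png

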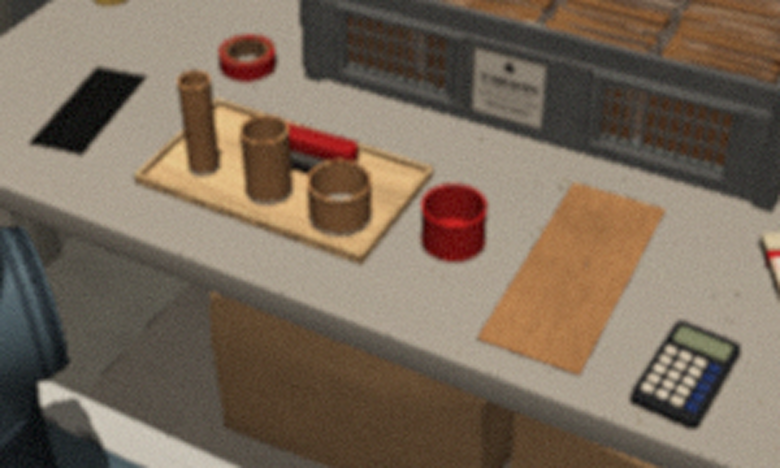

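The crop confirms it: the three plain brown canisters stand in the tray as small, medium and large from left to right. The red cup beside the tray is the decoy. Next I move over the tray for wrist views.

```bash
python3 - <<'E'
from h import *
report(); st=ctrl.read_state(); plan(st,[440,20,330],0);plan(st,[440,20,330],180)
E
```

```text
t 0.15 tcp [204.68 510.06 218.01] yaw 158.12328823885395 F [-0.6   0.74 -0.33] gap 93.12331296678923 j [ 0.99  0.26  1.54 -0.    1.35 -0.2 ]
shift [-0.4  -0.37 -0.11] turn [ -0.04   0.1  158.12] n>= 19.0
shift [-0.4  -0.37 -0.11] turn [ -0.07  -0.03 -21.88] n>= 12.0
```

```bash
sed -i 's/np.round(s,4)/[round(float(v),4) for v in s]/' h.py; python3 - <<'E'
from h import *
st=ctrl.read_state(); plan(st,[440,20,330],180)
E
```

```text
shift [-0.4009, -0.3672, -0.1116] turn [ -0.07  -0.03 -21.88] n>= 12.0
```

```bash
python3 -m jog '[[[-1,-0.036,-0.033,-0.011,0,0,-2],[-1,-0.072,-0.066,-0.022,0,0,-4],[-1,-0.108,-0.099,-0.03,0,0,-6],[-1,-0.144,-0.132,-0.04,0,0,-8],[-1,-0.18,-0.165,-0.05,0,0,-10],[-1,-0.216,-0.198,-0.06,0,0,-12],[-1,-0.252,-0.231,-0.07,0,0,-14],[-1,-0.288,-0.264,-0.08,0,0,-16]]]'; python3 - <<'E'
from h import *
st=ctrl.read_state(); report(); plan(st,[440,20,330],180)
E
```

```text
clock: 0.95
tcp_pos: [373.8, 156.0, 298.7]
tool_rot: [-0.0, 0.05, 0.999, -0.001]
wrist_force: [2.1, -0.3, 0.6]
finger_gap: 93.0
t 0.95 tcp [373.83 156.04 298.73] yaw 174.22341305077987 F [ 2.05 -0.35  0.55] gap 93.00783955092426 j [ 0.12 -0.06  1.7  -0.    1.5  -1.35]
shift [-0.0795, -0.1287, -0.0312] turn [-0.06 -0.02 -5.78] n>= 4.0
```

```bash
python3 -m jog '[[[-1,-0.036,-0.045,-0.014,0,0,-3],[-1,-0.06,-0.09,-0.025,0,0,-5],[-1,-0.08,-0.129,-0.031,0,0,-5.8],[-1,-0.08,-0.129,-0.031,0,0,-5.8],[-1,-0.08,-0.129,-0.031,0,0,-5.8]]]'; python3 - <<'E'
from h import *
report(); shot("wrist","w1")
E
```

```text
clock: 1.45
tcp_pos: [440.7, 18.4, 329.4]
tool_rot: [-0.001, 0.002, 1.0, -0.0]
wrist_force: [-0.4, 0.7, -0.5]
finger_gap: 92.8
t 1.45 tcp [440.67  18.44 329.44] yaw 179.80352856982543 F [-0.45  0.68 -0.46] gap 92.82967437339491 j [-0.21  0.    1.57 -0.    1.57 -1.78]
```

View pics/w1.png

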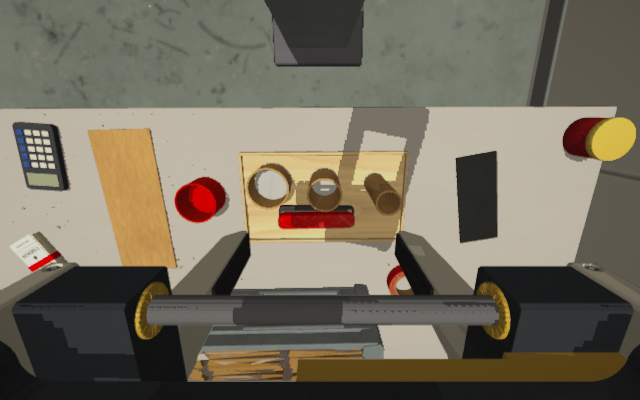

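```bash
python3 - <<'E'
from h import *
im=cv2.imread("pics/w1.png")
cv2.imwrite("pics/w1c.png",cv2.resize(im[140:260,230:420],None,fx=4.2,fy=4.2,interpolation=cv2.INTER_CUBIC))
hsv=cv2.cvtColor(im,cv2.COLOR_BGR2HSV)
for p in [(130,190),(250,230),(330,218),(475,200),(310,205),(268,185),(100,250),(440,200),(248,165)]: print(p,hsv[p[1],p[0]])
E
```

```text
(130, 190) [ 18 146 197]
(250, 230) [ 24  87 219]
(330, 218) [  1 233 128]
(475, 200) [23 26 39]
(310, 205) [ 15 143  68]
(268, 185) [ 25  22 193]
(100, 250) [ 19  32 189]
(440, 200) [ 20  31 191]
(248, 165) [ 21  97 220]
```

View pics/w1c.png

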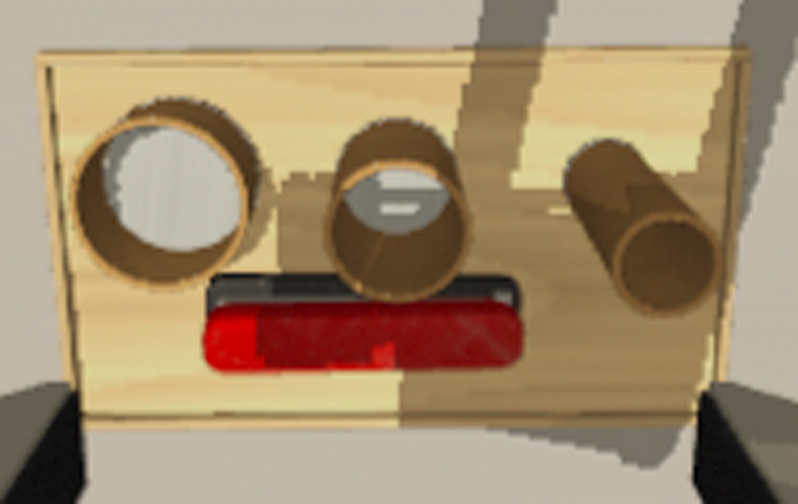

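```bash
python3 - <<'E'
from h import *
im=cv2.imread("pics/w1.png"); hsv=cv2.cvtColor(im,cv2.COLOR_BGR2HSV)
st=dict(tcp_pos=np.array([440.67,18.44,329.44]),tool_rot=np.array([-0.001,0.0017,1.0,-0.0]))
# tool_rot: yaw 179.80
st["tool_rot"]=np.r_[-0.0005,0.0017,1.0,-0.0]; st["tool_rot"]/=np.linalg.norm(st["tool_rot"])
print(yawof(st)); c=cam("wrist",st)
f=lambda q:(np.atleast_2d(q)+.5)/4.2-.5+[230,140]
for n,q,z in [("large",(162,202),55),("med",(398.5,229),90),("small",(665.5,264),125),("stap",(363,337),54),("stL",(203,337),54),("stR",(523,337),54),("trayTL",(38,50),14),("trayTR",(750,48),14),("trayBL",(76,428),14),("trayBR",(712,428),14)]:
    print(n,ray(c,f(q),z)[0])
def quad(m,z,n):
    m=cv2.morphologyEx(m.astype(np.uint8),cv2.MORPH_OPEN,np.ones((3,3)))
    cs,_=cv2.findContours(m,cv2.RETR_EXTERNAL,cv2.CHAIN_APPROX_NONE)
    k=max(cs,key=cv2.contourArea); w=ray(c,k[:,0],z)[:,:2].astype(np.float32)
    print(n,cv2.minAreaRect(w))
    print(cv2.approxPolyDP(k,4,True)[:,0].tolist(), ray(c,cv2.approxPolyDP(k,4,True)[:,0],z)[:,:2].tolist())
H,S,V=cv2.split(hsv); X=np.arange(640)[None,:]
quad((S>110)&(V>140)&(H>10)&(H<25)&(X<178),4,"sheet")
quad((V<70)&(X>440)&(X<510)&(np.arange(400)[:,None]<250)&(np.arange(400)[:,None]>130),4,"mat")
E
```

```text
179.80519448861682
large [475.   -66.94  55.  ]
med [476.05  22.66  90.  ]
small [478.22 109.05 125.  ]
stap [530.44   8.91  54.  ]
stL [530.23 -54.14  54.  ]
stR [530.65  71.98  54.  ]
trayTL [ 422.62 -121.02   14.  ]
trayTR [422.74 164.06  14.  ]
trayBL [ 588.14 -118.75   14.  ]
trayBR [589.09 161.2   14.  ]
sheet ((516.7440795898438, -320.0594787597656), (261.82391357421875, 103.8177490234375), 1.3551002740859985)
[[89, 131], [122, 264], [175, 267], [149, 130]] [[388.75997367499014, -372.59114544404025], [639.5558897462124, -368.45788176713575], [646.436791817586, -266.968376250411], [387.4421246556187, -271.43721507564896]]
mat ((509.5453796386719, 297.8392333984375), (162.4693145751953, 68.37515258789062), 10.394380569458008)
[[495, 152], [456, 158], [460, 241], [496, 236]] [[426.1208145119044, 316.4046326431584], [436.2346466479036, 250.72510830440118], [593.1423706036323, 278.9120244827795], [583.1136775006039, 345.0971409027022]]
```

The wrist picture gives these world positions:

| Thing | Position (x, y) | Note |
|---|---|---|
| Large canister | (475, -67) | |
| Medium canister | (476, 23) | |
| Small canister | (478, 109) | |
| Stapler | (530, 9) | standing on its base, black below red |
| Tray | (505.6, 21) | yaw about 0 |
| Sheet | (about 519, -320) | yaw about 1.4° |
| Mat | (509.5, 298) | yaw 10.4° |

I'll take the small canister first.

```bash
python3 -m jog '[[[-0.3,-0.015,0.035,0.03,0,0,0.2],[-0.3,-0.03,0.07,0.06,0,0,0.2],[-0.3,-0.037,0.09,0.1,0,0,0.2],[-0.3,-0.037,0.0905,0.145,0,0,0.2],[-0.3,-0.037,0.0905,0.16,0,0,0.2],[-0.3,-0.037,0.0905,0.16,0,0,0.2]]]' 15; python3 - <<'E'
from h import *
report(); shot("wrist","w2")
E
```

```text
clock: 2.1
tcp_pos: [473.4, 112.6, 166.4]
tool_rot: [-0.004, 0.001, 1.0, 0.0]
wrist_force: [-0.2, -0.2, 0.6]
finger_gap: 60.4
t 2.1 tcp [473.37 112.61 166.38] yaw 179.91036174452768 F [-0.22 -0.22  0.59] gap 60.44679294300192 j [ 0.    0.19  1.75  0.    1.2  -1.57]
```

View pics/w2.png

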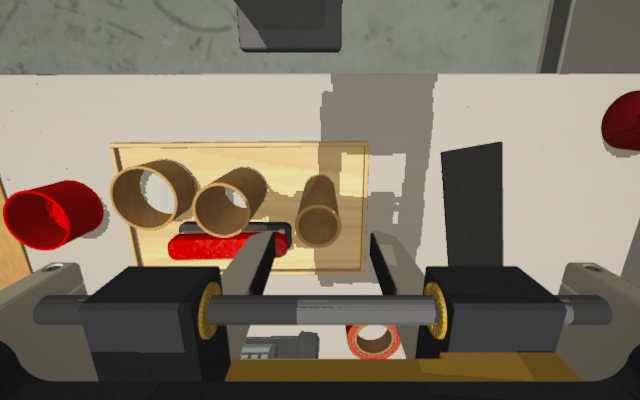

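```bash
python3 - <<'E'
from h import *
st=ctrl.read_state(); report(st); c=cam("wrist",st)
print(ray(c,(319,225),125), ray(c,(223.5,209),90), ray(c,(144.5,196),55)); plan(st,[478,109,90],180)
E
```

```text
t 2.15 tcp [475.13 112.15 168.47] yaw 179.8760819437628 F [0.42 0.07 0.63] gap 60.54348520766085 j [ 0.    0.19  1.75  0.    1.2  -1.57]
[[480.06 110.48 125.  ]] [[478.35  23.74  90.  ]] [[475.95 -68.23  55.  ]]
shift [-0.0032, -0.0032, 0.0785] turn [ 0.02 -0.27 -0.12] n>= 2.0
```

```bash
python3 -m jog '[[[-0.3,-0.004,-0.003,0.03,0,0,0],[-0.3,-0.004,-0.003,0.06,0,0,0],[-0.3,-0.004,-0.003,0.078,0,0,0],[-0.3,-0.004,-0.003,0.078,0,0,0],[0.6,-0.004,-0.003,0.078,0,0,0],[0.6,-0.004,-0.003,0.078,0,0,0],[0.6,-0.004,-0.003,0.078,0,0,0],[0.6,-0.004,-0.003,0.078,0,0,0]]]' 15; python3 - <<'E'
from h import *
report(); report()
E
```

```text
clock: 2.95
tcp_pos: [479.6, 109.2, 91.7]
tool_rot: [-0.001, 0.001, 1.0, 0.0]
wrist_force: [-0.1, -0.5, 4.7]
finger_gap: 35.6
t 2.95 tcp [479.62 109.16  91.65] yaw 179.87669897225362 F [-0.05 -0.5   4.72] gap 35.569857056999865 j [-0.    0.28  1.84  0.    1.02 -1.57]
t 2.95 tcp [479.62 109.16  91.65] yaw 179.87669897225362 F [-0.05 -0.5   4.72] gap 35.569857056999865 j [-0.    0.28  1.84  0.    1.02 -1.57]
```

```bash
python3 -m jog '[[[0.6,0,0,-0.045,0,0,0],[0.6,0,0,-0.09,0,0,0],[0.6,-0.005,-0.02,-0.13,0,0,0],[0.6,-0.015,-0.06,-0.15,0,0,0],[0.6,-0.025,-0.1,-0.15,0,0,0],[0.6,-0.035,-0.145,-0.15,0,0,0],[0.6,-0.045,-0.19,-0.15,0,0,0],[0.6,-0.057,-0.235,-0.15,0,0,0]]]' && python3 -m jog '[[[0.6,-0.01,-0.045,0,0,0,0],[0.6,-0.02,-0.09,0,0,0,0],[0.6,-0.03,-0.13,0,0,0,0],[0.6,-0.043,-0.17,0,0,0,0],[0.6,-0.05,-0.19,0,0,0,0],[0.6,-0.053,-0.195,0,0,0,0],[0.6,-0.053,-0.195,0,0,0,0],[0.6,-0.053,-0.195,0,0,0,0]]]'; python3 - <<'E'
from h import *
report(); 
E
```

```text
clock: 3.75
tcp_pos: [536.4, -127.7, 242.1]
tool_rot: [-0.001, 0.001, 1.0, 0.0]
wrist_force: [1.7, 0.4, -0.5]
finger_gap: 35.9
clock: 4.55
tcp_pos: [588.9, -321.4, 242.1]
tool_rot: [-0.001, 0.001, 1.0, 0.0]
wrist_force: [-0.6, 0.0, -0.5]
finger_gap: 36.1
t 4.55 tcp [ 588.86 -321.42  242.11] yaw 179.9278587107169 F [-0.61  0.02 -0.46] gap 36.07890185752849 j [-0.67  0.47  1.17 -0.    1.5  -2.23]
```

```bash
python3 -m jog '[[[0.6,0,0.003,0.045,0,0,0],[0.6,0,0.003,0.09,0,0,0],[0.6,0,0.003,0.125,0,0,0],[0.6,0,0.003,0.14,0,0,0],[0.6,0,0.003,0.147,0,0,0],[0.6,0,0.003,0.149,0,0,0],[0.6,0,0.003,0.15,0,0,0],[0.6,0,0.003,0.15,0,0,0]]]'; python3 - <<'E'
from h import *
report(); shot("wrist","w3")
E
```

```text
clock: 5.35
tcp_pos: [589.5, -318.9, 94.0]
tool_rot: [0.0, 0.001, 1.0, -0.001]
wrist_force: [0.6, -0.8, -0.7]
finger_gap: 36.1
t 5.35 tcp [ 589.55 -318.93   94.04] yaw 179.92928784926315 F [ 0.63 -0.8  -0.67] gap 36.05283791432989 j [-0.66  0.57  1.38 -0.    1.19 -2.23]
```

View pics/w3.png

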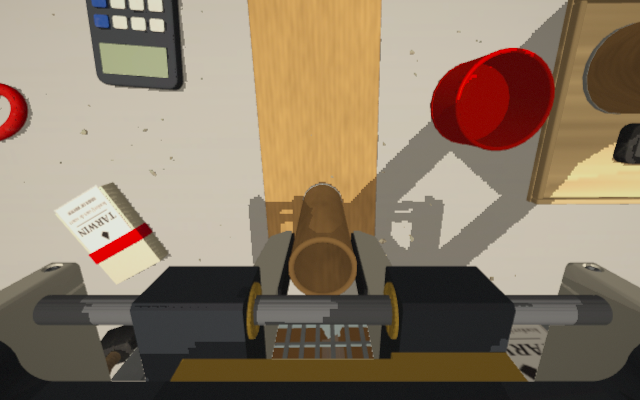

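The small canister stands over the sheet's centre line, with its bottom near pixel (321,195). I lower it to contact.

```bash
python3 -m jog '[[[0.6,0,0,0.001,0,0,0],[0.6,0,0,0.002,0,0,0],[0.6,0,0,0.003,0,0,0],[0.6,0,0,0.003,0,0,0]]]'; python3 -m jog '[[[0.6,0,0,0.001,0,0,0],[0.6,0,0,0.001,0,0,0]]]'
```

```text
clock: 5.8
tcp_pos: [589.4, -319.0, 90.8]
tool_rot: [0.0, 0.001, 1.0, -0.0]
wrist_force: [-0.7, -0.1, -0.5]
finger_gap: 35.7
clock: 6.0
tcp_pos: [589.7, -319.1, 90.7]
tool_rot: [0.001, 0.001, 1.0, -0.001]
wrist_force: [-1.4, 1.7, 3.8]
finger_gap: 35.8
```

```bash
python3 -m jog '[[[0.1,0,0,0,0,0,0],[-0.2,0,0,0,0,0,0],[-0.38,0,0,0,0,0,0],[-0.38,0,0,-0.04,0,0,0],[-0.38,0,0,-0.08,0,0,0],[-0.38,0,0,-0.12,0,0,0],[-0.38,0,0,-0.16,0,0,0],[-0.38,0.01,0.03,-0.16,0,0,0]]]'; python3 - <<'E'
from h import *
st=ctrl.read_state();report(st); plan(st,[477,23,180],180); shot("wrist","w4")
E
```

```text
clock: 6.8
tcp_pos: [582.4, -293.5, 257.2]
tool_rot: [0.006, 0.002, 1.0, -0.005]
wrist_force: [0.7, 0.5, 1.0]
finger_gap: 64.1
t 6.8 tcp [ 582.4  -293.49  257.17] yaw 179.76057842891962 F [0.71 0.52 0.98] gap 64.14273515746548 j [-0.64  0.42  1.22 -0.    1.49 -2.2 ]
shift [0.1076, 0.3168, 0.0728] turn [-0.58  0.65 -0.24] n>= 7.0
```

View pics/w4.png

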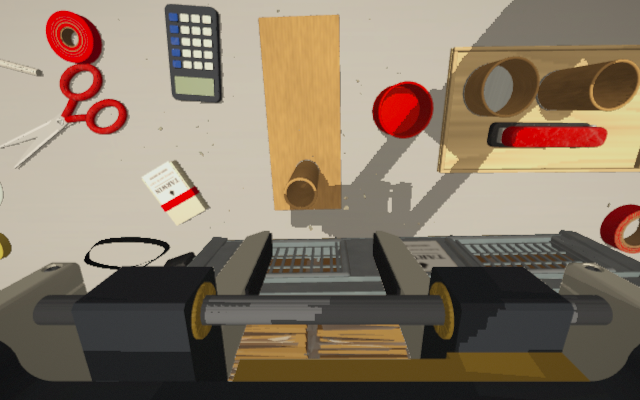

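```bash
python3 -m jog '[[[-0.38,0.015,0.045,0.01,0,0,0],[-0.38,0.03,0.09,0.02,0,0,0],[-0.38,0.045,0.135,0.03,0,0,0],[-0.38,0.06,0.18,0.04,0,0,0],[-0.38,0.075,0.225,0.05,0,0,0],[-0.38,0.09,0.27,0.06,0,0,0],[-0.38,0.105,0.315,0.073,0,0,0],[-0.38,0.107,0.317,0.073,0,0,0]]]'; python3 -m jog '[[[-0.38,0,0,0,0,0,0],[-0.38,0,0,0,0,0,0]]]'; python3 - <<'E'
from h import *
im,c,st=shot("wrist","w5");report(st); plan(st,[478,23,58],180)
E
```

```text
clock: 7.65
tcp_pos: [469.5, 36.0, 178.1]
tool_rot: [0.0, -0.002, 1.0, 0.0]
wrist_force: [0.1, -0.6, 0.1]
finger_gap: 64.3
clock: 7.85
tcp_pos: [469.5, 35.8, 178.1]
tool_rot: [0.0, -0.002, 1.0, 0.0]
wrist_force: [0.6, -0.7, -0.2]
finger_gap: 64.2
t 7.85 tcp [469.52  35.81 178.07] yaw -179.74487502066998 F [ 0.56 -0.74 -0.25] gap 64.20649272336607 j [-0.16  0.15  1.78  0.    1.21 -1.74]
shift [-0.0084, -0.0129, 0.1201] turn [0.01 0.01 0.26] n>= 3.0
```

View pics/w5.png

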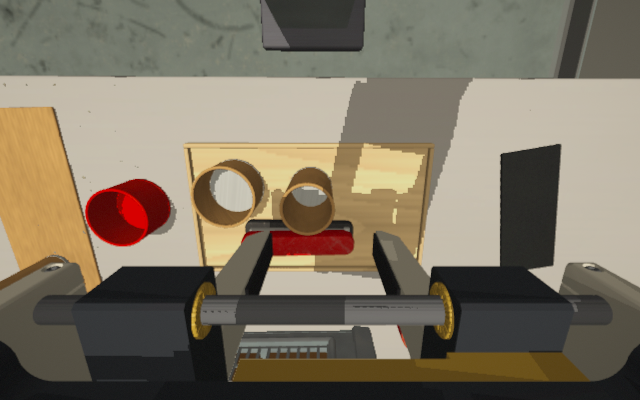

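```bash
python3 - <<'E'
from h import *
st=ctrl.read_state(); c=cam("wrist",st)
print(ray(c,(308,208),90), ray(c,(224,196),55), ray(c,(299,243),54)); plan(st,[478,23,58],180)
E
```

```text
[[476.3   22.73  90.  ]] [[475.1  -67.66  55.  ]] [[529.75  10.4   54.  ]]
shift [-0.0078, -0.0122, 0.1203] turn [-0.01  0.05  0.19] n>= 3.0
```

```bash
python3 -m jog '[[[-0.38,-0.007,-0.012,0.03,0,0,0.2],[-0.38,-0.007,-0.013,0.075,0,0,0.2],[-0.38,-0.007,-0.013,0.12,0,0,0.2],[-0.38,-0.007,-0.013,0.12,0,0,0.2],[0.4,-0.007,-0.013,0.12,0,0,0.2],[0.4,-0.007,-0.013,0.12,0,0,0.2],[0.4,-0.007,-0.013,0.12,0,0,0.2],[0.4,-0.007,-0.013,0.12,0,0,0.2]]]' 15 && python3 -m jog '[[[0.4,0,0,-0.045,0,0,0],[0.4,0,0,-0.09,0,0,0],[0.4,0,-0.02,-0.12,0,0,0],[0.4,0,-0.06,-0.15,0,0,0],[0.4,0,-0.1,-0.15,0,0,0],[0.4,0,-0.145,-0.15,0,0,0],[0.4,-0.01,-0.19,-0.15,0,0,0],[0.4,-0.022,-0.235,-0.15,0,0,0]]]'; python3 - <<'E'
from h import *
st=ctrl.read_state();report(st); plan(st,[517,-319,200],180)
E
```

```text
clock: 8.7
tcp_pos: [479.0, 21.7, 60.4]
tool_rot: [0.003, -0.0, 1.0, -0.001]
wrist_force: [-0.4, -1.2, 5.0]
finger_gap: 51.9
clock: 9.5
tcp_pos: [500.1, -214.7, 212.3]
tool_rot: [0.004, -0.0, 1.0, -0.001]
wrist_force: [0.2, 0.0, 0.7]
finger_gap: 52.0
t 9.5 tcp [ 500.14 -214.68  212.28] yaw -179.98435668474318 F [0.23 0.02 0.68] gap 52.028753149546034 j [-0.61  0.25  1.57  0.    1.32 -2.18]
shift [-0.0167, -0.1043, 0.0127] turn [-0.14  0.42  0.02] n>= 3.0
```

```bash
python3 -m jog '[[[0.4,-0.007,-0.045,0,0,0,0],[0.4,-0.012,-0.08,0.02,0,0,0],[0.4,-0.017,-0.104,0.06,0,0,0],[0.4,-0.017,-0.104,0.1,0,0,0],[0.4,-0.017,-0.104,0.135,0,0,0],[0.4,-0.017,-0.104,0.148,0,0,0],[0.4,-0.017,-0.104,0.15,0,0,0],[0.4,-0.017,-0.104,0.15,0,0,0]]]'; python3 - <<'E'
from h import *
report(); shot("wrist","w6")
E
```

```text
clock: 10.3
tcp_pos: [519.1, -319.4, 64.2]
tool_rot: [0.004, -0.0, 1.0, -0.002]
wrist_force: [0.2, -0.4, 0.1]
finger_gap: 51.4
t 10.3 tcp [ 519.14 -319.44   64.21] yaw -179.9585120349209 F [ 0.19 -0.38  0.13] gap 51.364324991553524 j [-0.74  0.49  1.59  0.    1.05 -2.31]
```

View pics/w6.png

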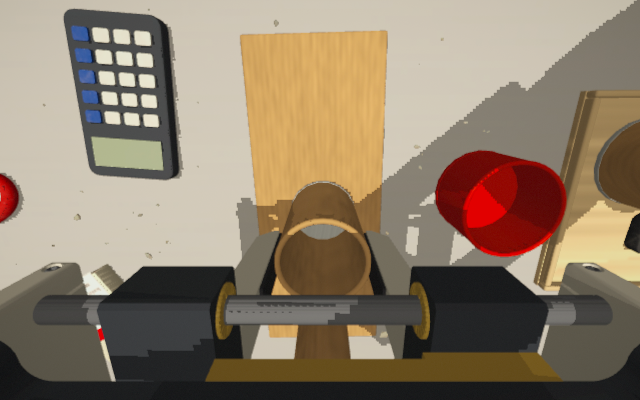

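```bash
python3 -m jog '[[[0.4,0,0,0.002,0,0,0],[0.4,0,0,0.004,0,0,0],[0.4,0,0,0.004,0,0,0]]]'; python3 -m jog '[[[0.4,0,0,0.001,0,0,0],[0.4,0,0,0.001,0,0,0]]]'; python3 -m jog '[[[0.4,0,0,0.001,0,0,0],[0.4,0,0,0.001,0,0,0]]]'
```

```text
clock: 10.65
tcp_pos: [520.0, -320.0, 61.7]
tool_rot: [0.006, -0.0, 1.0, -0.003]
wrist_force: [-0.7, 0.4, 0.0]
finger_gap: 52.1
clock: 10.85
tcp_pos: [520.0, -320.0, 60.9]
tool_rot: [0.006, -0.0, 1.0, -0.003]
wrist_force: [0.5, 0.9, -1.2]
finger_gap: 52.0
clock: 11.05
tcp_pos: [519.9, -319.9, 59.7]
tool_rot: [0.005, -0.001, 1.0, -0.003]
wrist_force: [0.5, 0.7, -1.0]
finger_gap: 51.8
```

```bash
python3 -m jog '[[[0.4,0,0,0.001,0,0,0],[0.4,0,0,0.001,0,0,0]]]'; python3 -m jog '[[[0.4,0,0,0.001,0,0,0],[0.4,0,0,0.001,0,0,0]]]'
```

```text
clock: 11.25
tcp_pos: [520.3, -320.1, 59.5]
tool_rot: [0.006, -0.0, 1.0, -0.003]
wrist_force: [-0.3, 0.7, 5.4]
finger_gap: 51.8
clock: 11.45
tcp_pos: [520.5, -320.1, 59.5]
tool_rot: [0.006, -0.001, 1.0, -0.003]
wrist_force: [-0.6, 1.8, 5.9]
finger_gap: 51.5
```

```bash
python3 -m jog '[[[0,0,0,0,0,0,0],[-0.4,0,0,0,0,0,0],[-0.72,0,0,0,0,0,0],[-0.72,0,0,-0.04,0,0,0],[-0.72,0,0,-0.08,0,0,0],[-0.72,0,0,-0.12,0,0,0],[-0.72,0.01,0.04,-0.12,0,0,0],[-0.72,0.018,0.085,-0.12,0,0,0]]]'; python3 - <<'E'
from h import *
st=ctrl.read_state();report(st); plan(st,[475.5,-67,130],180);
E
```

```text
clock: 12.25
tcp_pos: [501.4, -235.4, 180.1]
tool_rot: [0.008, 0.001, 1.0, -0.004]
wrist_force: [-0.5, 1.5, -0.7]
finger_gap: 79.6
t 12.25 tcp [ 501.44 -235.41  180.07] yaw 179.91184257549435 F [-0.46  1.52 -0.71] gap 79.59288067345345 j [-0.64  0.28  1.6   0.    1.24 -2.21]
shift [0.027, 0.1688, 0.0482] turn [-0.51  0.88 -0.09] n>= 4.0
```

```bash
python3 -m jog '[[[-0.72,0.007,0.045,0,-0.5,0.8,0],[-0.72,0.014,0.09,0.01,-0.5,0.8,0],[-0.72,0.021,0.135,0.03,-0.5,0.8,0],[-0.72,0.027,0.168,0.045,-0.5,0.8,0],[-0.72,0.027,0.168,0.045,-0.5,0.8,0],[-0.72,0.027,0.168,0.045,-0.5,0.8,0]]]'; python3 - <<'E'
from h import *
im,c,st=shot("wrist","w7");report(st); plan(st,[476,-67,24],180)
E
```

```text
clock: 12.85
tcp_pos: [475.4, -67.3, 133.1]
tool_rot: [0.001, -0.0, 1.0, -0.0]
wrist_force: [1.0, 0.3, -0.5]
finger_gap: 80.2
t 12.85 tcp [475.43 -67.25 133.13] yaw -179.97046871435327 F [ 1.02  0.34 -0.46] gap 80.1892025534908 j [-0.37  0.21  1.82  0.    1.11 -1.94]
shift [-0.0004, 0.0003, 0.1091] turn [-0.02  0.07  0.03] n>= 3.0
```

View pics/w7.png

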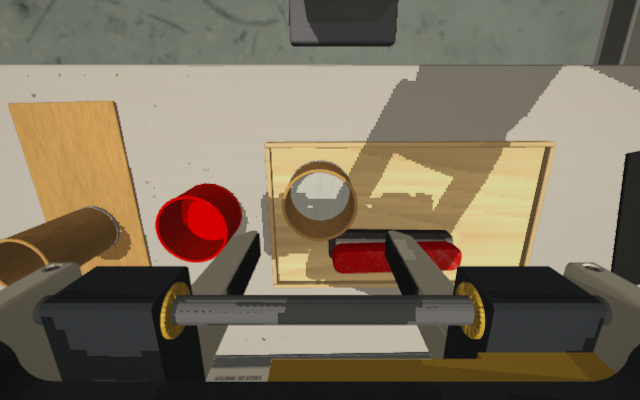

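```bash
python3 -m jog '[[[-0.72,0,0,0.045,0,0,0],[-0.72,0,0,0.09,0,0,0],[-0.72,0,0,0.109,0,0,0],[-0.72,0,0,0.109,0,0,0],[0,0,0,0.109,0,0,0],[0,0,0,0.109,0,0,0],[0,0,0,0.109,0,0,0],[0,0,0,0.109,0,0,0]]]' 15 && python3 -m jog '[[[0,0,0,-0.045,0,0,0],[0,0,0,-0.09,0,0,0],[0,0.01,-0.03,-0.13,0,0,0],[0,0.02,-0.07,-0.13,0,0,0],[0,0.03,-0.11,-0.13,0,0,0],[0,0.035,-0.155,-0.13,0,0,0],[0,0.04,-0.2,-0.13,0,0,0],[0,0.041,-0.235,-0.13,0,0,0]]]'; python3 - <<'E'
from h import *
st=ctrl.read_state();report(st); plan(st,[435,-322,30],180)
E
```

```text
clock: 13.7
tcp_pos: [477.8, -69.2, 26.1]
tool_rot: [0.003, 0.0, 1.0, -0.001]
wrist_force: [-0.5, -1.7, 5.0]
finger_gap: 68.3
clock: 14.5
tcp_pos: [435.2, -306.2, 157.3]
tool_rot: [0.003, 0.001, 1.0, -0.002]
wrist_force: [-0.3, -0.0, -0.7]
finger_gap: 68.3
t 14.5 tcp [ 435.21 -306.19  157.27] yaw 179.90099845042923 F [-0.32 -0.04 -0.66] gap 68.28016465212754 j [-0.82  0.27  1.67  0.    1.19 -2.39]
shift [0.001, -0.0153, 0.1273] turn [-0.22  0.38 -0.1 ] n>= 3.0
```

```bash
python3 -m jog '[[[0,0.001,-0.015,0.045,-0.2,0.4,0],[0,0.001,-0.015,0.085,-0.2,0.4,0],[0,0.001,-0.015,0.115,-0.2,0.4,0],[0,0.001,-0.015,0.125,-0.2,0.4,0],[0,0.001,-0.015,0.127,-0.2,0.4,0],[0,0.001,-0.015,0.127,-0.2,0.4,0]]]'; python3 -m jog '[[[0,0,0,0.0015,0,0,0],[0,0,0,0.003,0,0,0],[0,0,0,0.003,0,0,0]]]'; python3 - <<'E'
from h import *
report(); shot("wrist","w8")
E
```

```text
clock: 15.1
tcp_pos: [435.8, -322.2, 31.5]
tool_rot: [0.0, 0.001, 1.0, -0.001]
wrist_force: [0.3, 1.1, -0.7]
finger_gap: 68.2
clock: 15.4
tcp_pos: [436.2, -322.5, 29.4]
tool_rot: [0.001, 0.001, 1.0, -0.002]
wrist_force: [-0.0, -0.8, -0.6]
finger_gap: 67.9
t 15.4 tcp [ 436.24 -322.55   29.44] yaw 179.93939594956612 F [-0.02 -0.83 -0.58] gap 67.94457764724298 j [-0.84  0.44  1.78 -0.    0.91 -2.41]
```

View pics/w8.png

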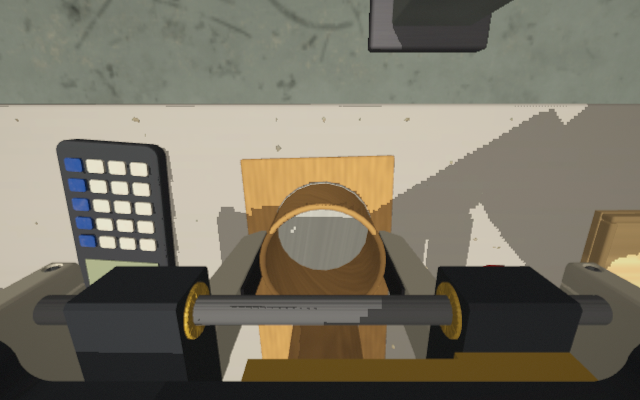

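```bash
python3 -m jog '[[[0,0,0,0.0015,0,0,0],[0,0,0,0.003,0,0,0],[0,0,0,0.003,0,0,0]]]'; python3 -m jog '[[[0,0,0,0.001,0,0,0],[0,0,0,0.001,0,0,0]]]'; python3 -m jog '[[[0,0,0,0.001,0,0,0],[0,0,0,0.001,0,0,0]]]'
```

```text
clock: 15.75
tcp_pos: [436.0, -322.3, 26.0]
tool_rot: [0.001, 0.001, 1.0, -0.001]
wrist_force: [-0.3, -0.3, -0.8]
finger_gap: 68.4
clock: 15.95
tcp_pos: [435.9, -322.4, 25.2]
tool_rot: [0.001, 0.001, 1.0, -0.001]
wrist_force: [-1.2, -0.4, 1.6]
finger_gap: 68.0
clock: 16.15
tcp_pos: [435.9, -322.4, 25.0]
tool_rot: [0.001, 0.001, 1.0, -0.001]
wrist_force: [-2.5, 1.5, 8.8]
finger_gap: 68.4
```

```bash
python3 -m jog '[[[-0.3,0,0,0,0,0,0],[-0.7,0,0,0,0,0,0],[-0.72,0,0,0,0,0,0],[-0.72,0,0,-0.045,0,0,0],[-0.72,0,0,-0.09,0,0,0],[-0.72,0,0,-0.14,0,0,0],[-0.72,0,0.04,-0.18,0,0,0],[-0.72,0,0.08,-0.2,0,0,0]]]'; python3 - <<'E'
from h import *
c=cam("scene")
print(ray(c,[(289,166),(375,190),(462,212)],0)); print(ray(c,[(288,127),(375,152),(466,178)],120))
im,_,st=shot("scene","s1");report(st); plan(st,[530,9,200],90)
cv2.imwrite("pics/s1c.png",cv2.resize(im[100:320,170:490],None,fx=2.4,fy=2.4,interpolation=cv2.INTER_CUBIC))
E
```

```text
clock: 16.95
tcp_pos: [436.5, -244.0, 227.2]
tool_rot: [0.002, 0.002, 1.0, -0.003]
wrist_force: [0.7, 1.7, 0.1]
finger_gap: 80.3
[[ 706.26  107.43    0.  ]
 [ 715.39 -190.84    0.  ]
 [ 733.41 -450.5     0.  ]]
[[ 744.55  127.77  120.  ]
 [ 735.23 -174.7   120.  ]
 [ 727.64 -443.12  120.  ]]
t 16.95 tcp [ 436.54 -243.96  227.19] yaw 179.78536205156888 F [0.73 1.75 0.1 ] gap 80.27727241874302 j [-0.73  0.16  1.64 -0.    1.33 -2.3 ]
shift [-0.0924, 0.2535, 0.0262] turn [-0.05  0.47 89.78] n>= 11.0
```

View pics/s1c.png

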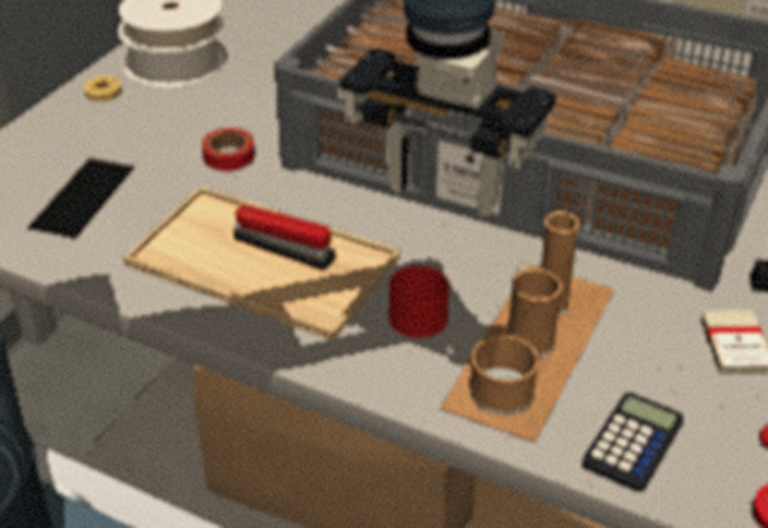

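All three canisters stand on the sheet in the scene crop. Now I turn the gripper over the stapler.

```bash
python3 -m jog '[[[-0.3,-0.01,0.03,0,0,0,8],[-0.3,-0.02,0.06,0,0,0,16],[-0.3,-0.03,0.09,0,0,0,24],[-0.3,-0.04,0.12,0,0,0,32],[-0.3,-0.05,0.15,0,0,0,40],[-0.3,-0.06,0.18,0,0,0,48],[-0.3,-0.075,0.21,0,0,0,56],[-0.3,-0.082,0.235,0,0,0,64]]]'; python3 - <<'E'
from h import *
st=ctrl.read_state();report(st); plan(st,[530,9,170],90)
E
```

```text
clock: 17.8
tcp_pos: [519.7, -0.8, 229.6]
tool_rot: [0.004, 0.532, 0.847, 0.001]
wrist_force: [0.3, 0.1, 0.6]
finger_gap: 60.3
t 17.8 tcp [519.73  -0.8  229.59] yaw 115.68591329818896 F [0.32 0.13 0.59] gap 60.2735615571956 j [-0.22  0.19  1.59 -0.    1.35 -0.66]
shift [0.0047, 0.0132, 0.0596] turn [ 0.37  0.26 25.69] n>= 3.0
```

```bash
python3 -m jog '[[[-0.3,0.003,0.006,0.02,0,0,8],[-0.3,0.004,0.012,0.04,0,0,16],[-0.3,0.005,0.013,0.06,0.3,0.3,24],[-0.3,0.005,0.013,0.06,0.3,0.3,25.7],[-0.3,0.005,0.013,0.06,0.3,0.3,25.7],[-0.3,0.005,0.013,0.06,0.3,0.3,25.7]]]'; python3 - <<'E'
from h import *
im,c,st=shot("wrist","w9");report(st); plan(st,[530,9,26],90)
E
```

```text
clock: 18.4
tcp_pos: [530.3, 8.8, 170.6]
tool_rot: [0.001, 0.706, 0.708, 0.001]
wrist_force: [-0.1, 0.4, 0.0]
finger_gap: 60.3
t 18.4 tcp [530.31   8.82 170.64] yaw 90.12779469913703 F [-0.06  0.39  0.03] gap 60.31885171741541 j [-0.19  0.26  1.66  0.    1.22 -0.2 ]
shift [0.0001, -0.0007, 0.1446] turn [ 0.15 -0.03  0.13] n>= 3.0
```

View pics/w9.png

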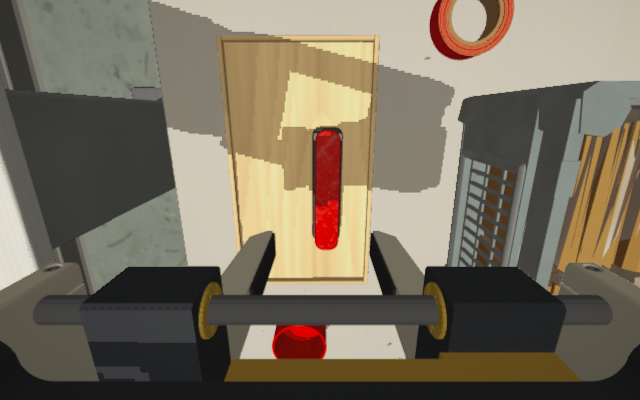

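```bash
python3 - <<'E'
from h import *
st=ctrl.read_state(); c=cam("wrist",st)
im=cv2.imread("pics/w9.png");hsv=cv2.cvtColor(im,cv2.COLOR_BGR2HSV)
m=((hsv[...,1]>180)&((hsv[...,0]<6)|(hsv[...,0]>174))).astype(np.uint8); m[:,:290]=0;m[:,360:]=0;m[:110]=0;m[265:]=0
k=max(cv2.findContours(m,0,1)[0],key=cv2.contourArea)
print(cv2.boundingRect(k),cv2.minAreaRect(k)); w=ray(c,k[:,0],54)[:,:2].astype(np.float32); print(cv2.minAreaRect(w))
cv2.imwrite("pics/w9c.png",cv2.resize(im[110:270,280:370],None,fx=3.7,fy=3.7,interpolation=cv2.INTER_CUBIC))
print(ray(c,[(218,38),(378,38),(240,282),(369,282)],14))
E
```

```text
(315, 130, 26, 120) ((327.5, 189.5), (119.0, 25.0), 90.0)
((536.33349609375, 10.750247955322266), (126.7959213256836, 24.76384735107422), 89.6918716430664)
[[ 425.88  162.28   14.  ]
 [ 587.67  162.7    14.  ]
 [ 425.28 -119.97   14.  ]
 [ 592.42 -119.98   14.  ]]
```

View pics/w9c.png

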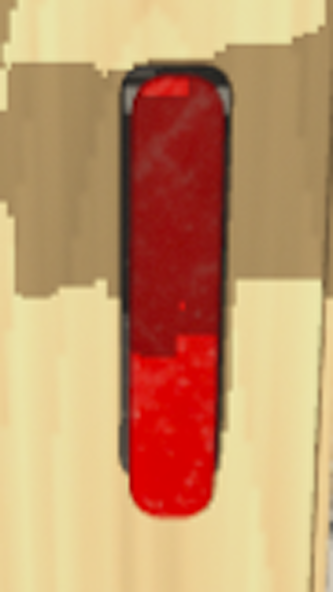

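```bash
python3 - <<'E'
from h import *
st=ctrl.read_state(); c=cam("wrist",st)
for z in (5,15,23): print(z,ray(c,[(328,128),(328,236)],z)[:,:2].tolist())
print(ray(c,[(328,130),(328,250)],54)); report(st);plan(st,[536,9,28],90)
E
```

```text
5 [[537.9486826015363, 73.62970136898176], [538.9738074933132, -59.20947651482285]]
15 [[537.7213361429771, 74.11416230646356], [538.7154913194244, -54.7118542965367]]
23 [[537.5394589761296, 74.50173105644899], [538.5088383803134, -51.11375652190776]]
[[536.85  74.13  54.  ]
 [537.84 -53.83  54.  ]]
t 18.45 tcp [530.37   8.81 170.78] yaw 90.09487352944464 F [-0.11 -0.72  0.4 ] gap 60.706934458764465 j [-0.19  0.26  1.66  0.    1.22 -0.2 ]
shift [0.0001, 0.0052, 0.1428] turn [ 0.18 -0.03  0.09] n>= 3.0
```

```bash
python3 -m jog '[[[-0.3,-0.002,0.006,0.045,0.1,0,0.1],[-0.3,-0.002,0.006,0.09,0.1,0,0.1],[-0.3,-0.002,0.006,0.13,0.1,0,0.1],[-0.3,-0.002,0.006,0.143,0.1,0,0.1],[-0.3,-0.002,0.006,0.143,0.1,0,0.1],[0.7,-0.002,0.006,0.143,0.1,0,0.1],[0.7,-0.002,0.006,0.143,0.1,0,0.1],[0.7,-0.002,0.006,0.143,0.1,0,0.1]]]' 30;python3 -m jog '[[[0.7,0,0,0,0,0,0],[0.7,0,0,0,0,0,0]]]'; python3 - <<'E'
from h import *
report()
E
```

```text
clock: 19.25
tcp_pos: [538.3, 6.6, 29.8]
tool_rot: [0.002, 0.707, 0.707, 0.002]
wrist_force: [-0.1, -0.4, -0.1]
finger_gap: 41.5
clock: 19.45
tcp_pos: [538.6, 6.5, 30.8]
tool_rot: [0.002, 0.707, 0.707, 0.002]
wrist_force: [-1.9, 0.5, 5.2]
finger_gap: 25.6
t 19.45 tcp [538.64   6.53  30.78] yaw 90.02142790093588 F [-1.93  0.52  5.17] gap 25.64087597444026 j [-0.2   0.44  1.8   0.    0.9  -0.2 ]
```

```bash
python3 -m jog '[[[0.7,0,0,-0.04,0,0,0],[0.7,0,0,-0.08,0,0,-6],[0.7,0.02,0,-0.12,0,0,-14],[0.7,0.05,-0.005,-0.16,0,0,-22],[0.7,0.08,-0.01,-0.17,0,0,-30],[0.7,0.11,-0.015,-0.17,0,0,-38],[0.7,0.14,-0.02,-0.17,0,0,-46],[0.7,0.17,-0.025,-0.17,0,0,-54]]]' ; python3 - <<'E'
from h import *
st=ctrl.read_state();report(st); plan(st,[509.5,298,200],190.4)
E
```

```text
clock: 20.25
tcp_pos: [512.0, 177.8, 200.7]
tool_rot: [0.003, 0.306, 0.952, 0.001]
wrist_force: [-0.2, -0.1, -2.0]
finger_gap: 25.6
t 20.25 tcp [511.98 177.82 200.68] yaw 144.3479939357745 F [-0.19 -0.09 -2.05] gap 25.64938924904811 j [ 0.13  0.25  1.59 -0.    1.29 -0.82]
shift [0.0721, 0.0962, 0.0006] turn [  0.05   0.37 -46.05] n>= 6.0
```

```bash
python3 -m jog '[[[0.7,0.014,0.019,0,0,0,-8],[0.7,0.028,0.038,0,0,0,-16],[0.7,0.042,0.057,0,0,0,-24],[0.7,0.056,0.076,0,0,0,-32],[0.7,0.07,0.094,0,0,0.3,-40],[0.7,0.072,0.096,0,0,0.3,-46],[0.7,0.072,0.096,0,0,0.3,-46],[0.7,0.072,0.096,0,0,0.3,-46]]]' ; python3 - <<'E'
from h import *
im,c,st=shot("wrist","w10");report(st)
E
```

```text
clock: 21.05
tcp_pos: [509.1, 297.6, 200.3]
tool_rot: [0.0, -0.089, 0.996, 0.0]
wrist_force: [-0.1, -1.0, -2.1]
finger_gap: 25.7
t 21.05 tcp [509.12 297.59 200.28] yaw -169.80238861838254 F [-0.13 -1.   -2.14] gap 25.683442802993905 j [ 0.34  0.34  1.47 -0.    1.33 -1.41]
```

View pics/w10.png

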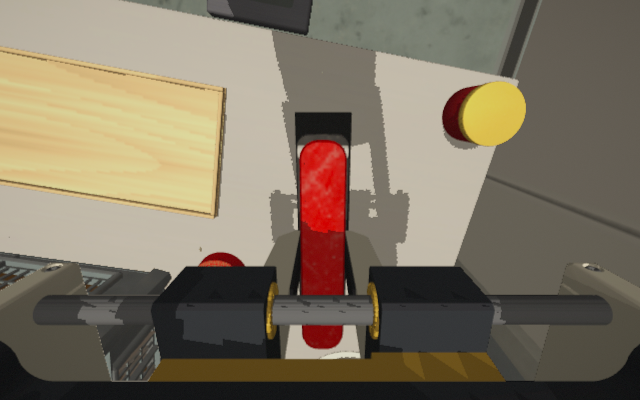

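```bash
python3 - <<'E'
from h import *
st=ctrl.read_state(); c=cam("wrist",st)
w=ray(c,[(295,112),(351,112),(296,185),(323,112)],4);print(w)
d=(w[1]-w[0])[:2]; print(np.degrees(np.arctan2(d[1],d[0])), np.linalg.norm(d)); print(w[3,:2]+82.5*np.array([np.cos(np.radians(10.3)),np.sin(np.radians(10.3))]))
# scene cam mat
im=eyes.read_camera("scene");g=cv2.cvtColor(im,cv2.COLOR_BGR2HSV)[...,2]
cv2.imwrite("pics/s2c.png",cv2.resize(im[140:230,160:300],None,fx=5,fy=5,interpolation=cv2.INTER_CUBIC))
im=cv2.imread("pics/scene0.png");g=cv2.cvtColor(im,cv2.COLOR_BGR2HSV)[...,2]
m=(g<55).astype(np.uint8);m[:,:175]=0;m[:,232:]=0;m[:155]=0;m[210:]=0
k=max(cv2.findContours(m,0,1)[0],key=cv2.contourArea); cs=cam("scene");print(cv2.minAreaRect(ray(cs,k[:,0],4)[:,:2].astype(np.float32)))
print(proj(c,[[428.4,282.9,4]]))
E
```

```text
[[436.03 251.34   4.  ]
 [423.96 318.4    4.  ]
 [526.28 266.35   4.  ]
 [430.   284.87   4.  ]]
100.20368103544027 68.13692638601967
[511.17 299.62]
((504.98370361328125, 295.62841796875), (158.96189880371094, 65.04363250732422), 10.228065490722656)
[[321.64 110.35]]
```

```bash
python3 -m jog '[[[0.7,-0.001,0,0.04,0,0,0],[0.7,-0.001,0,0.085,0,0,0],[0.7,-0.001,0,0.125,0,0,0],[0.7,-0.001,0,0.155,0,0,0],[0.7,-0.001,0,0.165,0,0,0],[0.7,-0.001,0,0.167,0,0,0],[0.7,-0.001,0,0.167,0,0,0]]]' ; python3 -m jog '[[[0.7,0,0,0.001,0,0,0],[0.7,0,0,0.001,0,0,0]]]'; python3 -m jog '[[[0.7,0,0,0.001,0,0,0],[0.7,0,0,0.001,0,0,0]]]'
```

```text
clock: 21.85
tcp_pos: [511.7, 297.6, 34.7]
tool_rot: [0.002, -0.088, 0.996, 0.0]
wrist_force: [-0.5, -0.5, -1.6]
finger_gap: 25.8
clock: 22.05
tcp_pos: [513.1, 298.0, 35.6]
tool_rot: [0.003, -0.088, 0.996, 0.001]
wrist_force: [0.7, 0.1, -1.6]
finger_gap: 25.7
clock: 22.25
tcp_pos: [513.6, 298.3, 35.4]
tool_rot: [0.004, -0.088, 0.996, 0.001]
wrist_force: [0.2, 1.5, -1.5]
finger_gap: 25.7
```

```bash
python3 - <<'E'
from h import *
st=ctrl.read_state();report(st); plan(st,[510.3,298.2,31],190.3)
E
```

```text
t 22.25 tcp [513.61 298.26  35.44] yaw -169.86381505128801 F [ 0.2   1.49 -1.47] gap 25.745539208530875 j [ 0.34  0.51  1.65 -0.    0.97 -1.41]
shift [0.0033, 0.0005, 0.0044] turn [ 0.07  0.48 -0.16] n>= 1.0
```

```bash
python3 -m jog '[[[0.7,0.003,0,0.002,0,0.5,0],[0.7,0.003,0,0.004,0,0.5,0],[0.7,0.003,0,0.004,0,0.5,0],[0.7,0.003,0,0.004,0,0.5,0]]]' ; python3 -m jog '[[[0.7,0,0,0.0015,0,0,0],[0.7,0,0,0.0015,0,0,0]]]'; python3 -m jog '[[[0.7,0,0,0.0015,0,0,0],[0.7,0,0,0.0015,0,0,0]]]'
```

```text
clock: 22.65
tcp_pos: [510.5, 297.7, 31.1]
tool_rot: [-0.0, -0.088, 0.996, 0.001]
wrist_force: [-0.3, -0.5, -1.2]
finger_gap: 25.4
clock: 22.85
tcp_pos: [510.8, 297.8, 29.9]
tool_rot: [-0.0, -0.088, 0.996, 0.001]
wrist_force: [-0.7, -0.2, -0.4]
finger_gap: 25.5
clock: 23.05
tcp_pos: [510.8, 297.7, 29.8]
tool_rot: [-0.0, -0.088, 0.996, 0.001]
wrist_force: [-4.8, -2.5, 9.8]
finger_gap: 25.6
```

Contact reads about 10 N. I release and back off.

```bash
python3 -m jog '[[[0.4,0,0,-0.001,0,0,0],[0,0,0,-0.001,0,0,0],[-0.3,0,0,-0.001,0,0,0],[-0.3,0,0,-0.001,0,0,0],[-0.3,0,0,-0.04,0,0,0],[-0.3,0,0,-0.085,0,0,0],[-0.3,0,0,-0.13,0,0,0],[-0.3,0.02,-0.03,-0.16,0,0,0]]]'; python3 -m jog '[[[-0.72,0.02,-0.04,-0.01,0,0,0],[-0.72,0.03,-0.08,-0.01,0,0,0],[-0.72,0.03,-0.09,-0.01,0,0,0]]]'; python3 - <<'E'
from h import *
im,c,st=shot("wrist","w11");report(st)
E
```

```text
clock: 23.85
tcp_pos: [498.7, 266.8, 193.0]
tool_rot: [0.003, -0.09, 0.996, 0.002]
wrist_force: [1.1, -0.6, 0.6]
finger_gap: 60.1
clock: 24.15
tcp_pos: [484.7, 170.0, 203.2]
tool_rot: [0.003, -0.089, 0.996, 0.001]
wrist_force: [-1.1, 0.4, -0.6]
finger_gap: 78.2
t 24.15 tcp [484.71 170.01 203.24] yaw -169.84348800390583 F [-1.11  0.4  -0.64] gap 78.19836084382322 j [ 0.12  0.2   1.65  0.    1.28 -1.63]
```

View pics/w11.png

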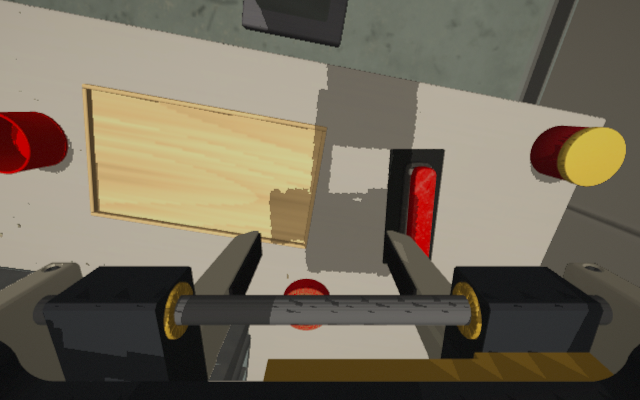

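```bash
python3 - <<'E'
from h import *
im,_,st=shot("scene");cv2.imwrite("pics/s3c.png",cv2.resize(im[120:300,170:460],None,fx=2.7,fy=2.7,interpolation=cv2.INTER_CUBIC)); report(st); plan(st,[436,-322,180],180)
E
```

```text
t 24.2 tcp [485.45 170.09 202.87] yaw -169.88507033000047 F [ 1.33 -0.68 -0.3 ] gap 79.03078526094937 j [ 0.12  0.2   1.65  0.    1.28 -1.63]
shift [0.1352, -0.4758, 0.0211] turn [ 0.14  0.36 10.12] n>= 10.0
```

View pics/s3c.png

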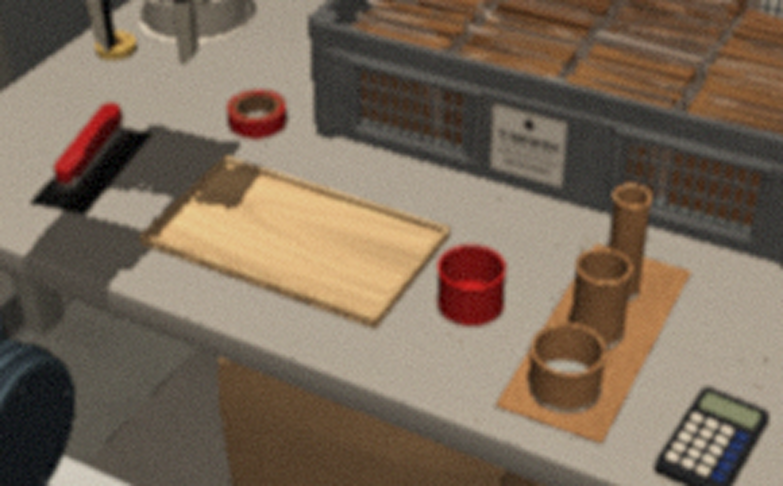

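The stapler stands on the mat and the canisters are still on the sheet. Next I fetch the large canister.

```bash
python3 -m jog '[[[-0.72,0.013,-0.045,0,0,0,2],[-0.72,0.026,-0.09,0,0,0,3],[-0.72,0.039,-0.135,0,0,0,4],[-0.72,0.052,-0.18,0,0,0,5],[-0.72,0.065,-0.225,0,0,0.3,6],[-0.72,0.078,-0.27,0,0,0.3,7],[-0.72,0.091,-0.315,0,0,0.3,8],[-0.72,0.104,-0.36,0,0,0.3,10]]]'; python3 - <<'E'
from h import *
st=ctrl.read_state();report(st); plan(st,[436,-322,130],180)
E
```

```text
clock: 25.05
tcp_pos: [447.0, -201.8, 200.4]
tool_rot: [0.0, -0.001, 1.0, 0.002]
wrist_force: [1.0, 0.2, 0.1]
finger_gap: 80.2
t 25.05 tcp [ 446.99 -201.79  200.41] yaw -179.88540199886756 F [0.99 0.25 0.13] gap 80.1549681255691 j [-0.66  0.17  1.7   0.    1.28 -2.23]
shift [0.0113, -0.1205, 0.0698] turn [0.27 0.04 0.11] n>= 3.0
```

```bash
python3 -m jog '[[[-0.72,0.005,-0.045,0.02,0,0,0],[-0.72,0.01,-0.09,0.045,0,0,0],[-0.72,0.011,-0.12,0.07,0,0,0],[-0.72,0.011,-0.12,0.07,0,0,0],[-0.72,0.011,-0.12,0.07,0,0,0],[-0.72,0.011,-0.12,0.07,0,0,0]]]'; python3 - <<'E'
from h import *
im,c,st=shot("wrist","w12");report(st); plan(st,[436,-322.5,26],180)
E
```

```text
clock: 25.65
tcp_pos: [437.3, -320.3, 130.2]
tool_rot: [0.001, -0.002, 1.0, 0.003]
wrist_force: [-0.2, -0.1, 0.6]
finger_gap: 80.2
t 25.65 tcp [ 437.28 -320.26  130.22] yaw -179.80849154403595 F [-0.24 -0.12  0.61] gap 80.23636010850389 j [-0.84  0.32  1.68  0.    1.15 -2.42]
shift [0.0014, -0.0028, 0.1042] turn [0.29 0.06 0.19] n>= 3.0
```

View pics/w12.png

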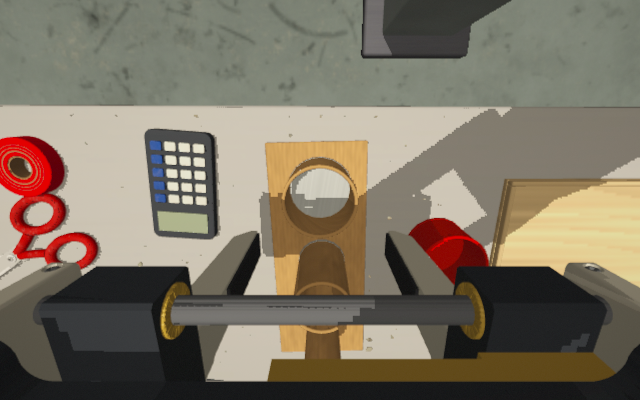

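```bash
python3 -m jog '[[[-0.72,0.001,-0.002,0.045,0.3,0,0.2],[-0.72,0.001,-0.002,0.09,0.3,0,0.2],[-0.72,0.001,-0.002,0.104,0.3,0,0.2],[-0.72,0.001,-0.002,0.104,0.3,0,0.2],[0,0.001,-0.002,0.104,0.3,0,0.2],[0,0.001,-0.002,0.104,0.3,0,0.2],[0,0.001,-0.002,0.104,0.3,0,0.2],[0,0.001,-0.002,0.104,0.3,0,0.2]]]' 15 && python3 -m jog '[[[0,0,0,-0.045,0,0,0],[0,0,0,-0.09,0,0,0],[0,-0.01,0.03,-0.13,0,0,0],[0,-0.02,0.07,-0.13,0,0,0],[0,-0.03,0.115,-0.13,0,0,0],[0,-0.035,0.16,-0.13,0,0,0],[0,-0.04,0.2,-0.13,0,0,0],[0,-0.045,0.245,-0.13,0,0,0]]]'; python3 - <<'E'
from h import *
st=ctrl.read_state();report(st); plan(st,[505,21,110],180)
E
```

```text
clock: 26.5
tcp_pos: [437.9, -322.6, 28.6]
tool_rot: [0.002, -0.0, 1.0, -0.002]
wrist_force: [1.9, 1.9, 6.7]
finger_gap: 67.7
clock: 27.3
tcp_pos: [482.4, -76.0, 158.9]
tool_rot: [0.003, 0.0, 1.0, -0.002]
wrist_force: [0.4, -0.0, -1.4]
finger_gap: 67.7
t 27.3 tcp [482.4  -76.   158.86] yaw 179.97954719121572 F [ 0.42 -0.02 -1.35] gap 67.69596084497726 j [-0.38  0.2   1.77 -0.    1.17 -1.95]
shift [-0.0223, 0.0972, 0.0486] turn [-0.25  0.36 -0.02] n>= 3.0
```

```bash
python3 -m jog '[[[0,-0.01,0.045,0,-0.2,0.4,0],[0,-0.02,0.085,0.02,-0.2,0.4,0],[0,-0.022,0.097,0.06,-0.2,0.4,0],[0,-0.022,0.097,0.1,-0.2,0.4,0],[0,-0.022,0.097,0.12,-0.2,0.4,0],[0,-0.022,0.097,0.125,-0.2,0.4,0],[0,-0.022,0.097,0.125,-0.2,0.4,0]]]'; python3 -m jog '[[[0,0,0,0.0015,0,0,0],[0,0,0,0.003,0,0,0],[0,0,0,0.003,0,0,0]]]'; python3 -m jog '[[[0,0,0,0.0015,0,0,0],[0,0,0,0.0015,0,0,0]]]'
```

```text
clock: 28.0
tcp_pos: [505.2, 20.4, 33.6]
tool_rot: [-0.001, 0.0, 1.0, -0.0]
wrist_force: [-0.5, -0.1, -1.3]
finger_gap: 67.8
clock: 28.3
tcp_pos: [505.9, 20.1, 31.6]
tool_rot: [0.0, 0.0, 1.0, -0.001]
wrist_force: [1.5, 0.3, -0.9]
finger_gap: 67.5
clock: 28.5
tcp_pos: [506.1, 19.9, 30.4]
tool_rot: [0.001, 0.001, 1.0, -0.001]
wrist_force: [-0.5, -0.5, -0.6]
finger_gap: 67.7
```

```bash
python3 -m jog '[[[0,0,0,0.0015,0,0,0],[0,0,0,0.0015,0,0,0]]]'; python3 -m jog '[[[0,0,0,0.0015,0,0,0],[0,0,0,0.0015,0,0,0]]]'
```

```text
clock: 28.7
tcp_pos: [506.2, 19.9, 29.6]
tool_rot: [0.001, 0.0, 1.0, -0.001]
wrist_force: [-2.1, 0.5, 6.6]
finger_gap: 67.9
clock: 28.9
tcp_pos: [506.2, 20.0, 29.5]
tool_rot: [0.001, 0.0, 1.0, -0.001]
wrist_force: [-4.3, 1.2, 13.5]
finger_gap: 67.9
```

```bash
python3 -m jog '[[[-0.3,0,0,-0.001,0,0,0],[-0.7,0,0,-0.001,0,0,0],[-0.72,0,0,-0.001,0,0,0],[-0.72,0,0,-0.045,0,0,0],[-0.72,0,0,-0.09,0,0,0],[-0.6,0,0,-0.13,0,0,0],[-0.38,0,-0.04,-0.16,0,0,0],[-0.38,0,-0.08,-0.16,0,0,0]]]'; python3 - <<'E'
from h import *
im,c,st=shot("wrist","w13");report(st); plan(st,[520,-320,180],180)
E
```

```text
clock: 29.7
tcp_pos: [508.6, -60.6, 194.4]
tool_rot: [0.006, -0.001, 1.0, -0.002]
wrist_force: [0.3, -1.1, 0.3]
finger_gap: 65.2
t 29.7 tcp [508.61 -60.61 194.42] yaw -179.84802609620482 F [ 0.32 -1.06  0.31] gap 65.21275186889847 j [-0.34  0.2   1.67 -0.    1.26 -1.91]
shift [-0.0105, -0.2593, 0.0157] turn [-0.26  0.63  0.15] n>= 6.0
```

View pics/w13.png

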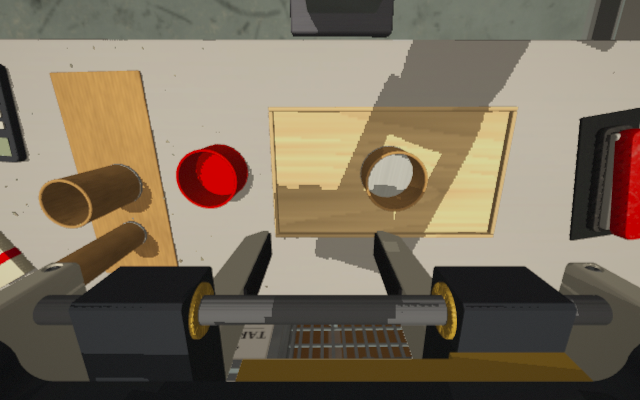

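The large canister stands upright in the tray, with its rim near (395,180). Now the medium one.

```bash
python3 - <<'E'
from h import *
st=ctrl.read_state(); c=cam("wrist",st); report(st)
print(ray(c,(395,180),55))
E
python3 -m jog '[[[-0.38,-0.002,-0.045,0,-0.2,0.6,0],[-0.38,-0.004,-0.09,0,-0.2,0.6,0],[-0.38,-0.006,-0.135,0,-0.2,0.6,0],[-0.38,-0.008,-0.18,0,-0.2,0.6,0],[-0.38,-0.01,-0.225,0,-0.2,0.6,0],[-0.38,-0.011,-0.258,0.015,-0.2,0.6,0],[-0.38,-0.011,-0.258,0.015,-0.2,0.6,0],[-0.38,-0.011,-0.258,0.015,-0.2,0.6,0]]]'; python3 - <<'E'
from h import *
im,c,st=shot("wrist","w14");report(st); plan(st,[520,-320,60],180)
E
```

```text
t 29.75 tcp [507.9  -66.71 192.25] yaw 179.94695232872178 F [ 1.02 -4.51 -0.02] gap 65.01247580440527 j [-0.35  0.21  1.67 -0.01  1.25 -1.91]
[[499.4   12.26  55.  ]]
clock: 30.55
tcp_pos: [518.0, -324.8, 177.8]
tool_rot: [-0.002, 0.001, 1.0, -0.001]
wrist_force: [0.6, 0.3, -0.6]
finger_gap: 64.0
t 30.55 tcp [ 517.98 -324.83  177.79] yaw 179.83541617167663 F [ 0.63  0.32 -0.61] gap 63.950651952818625 j [-0.74  0.4   1.44 -0.    1.31 -2.31]
shift [-0.0026, 0.0051, 0.1178] turn [-0.12 -0.27 -0.16] n>= 3.0
```

View pics/w14.png

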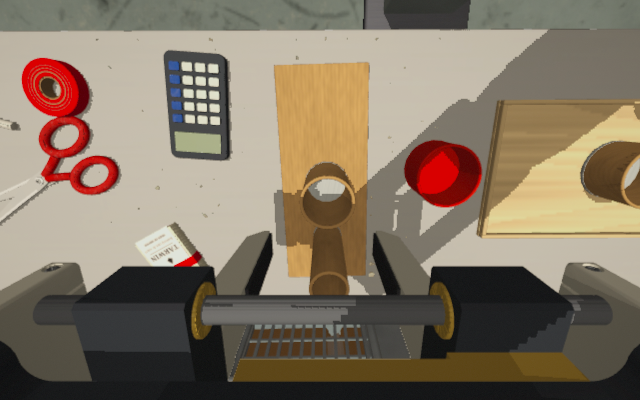

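```bash
python3 - <<'E'
from h import *
st=ctrl.read_state(); c=cam("wrist",st); report(st)
print(ray(c,(327,203),89))
E
python3 -m jog '[[[-0.38,-0.003,0.005,0.04,0,-0.2,0],[-0.38,-0.003,0.005,0.08,0,-0.2,0],[-0.38,-0.003,0.005,0.117,0,-0.2,0],[-0.38,-0.003,0.005,0.117,0,-0.2,0],[0.4,-0.003,0.005,0.117,0,-0.2,0],[0.4,-0.003,0.005,0.117,0,-0.2,0],[0.4,-0.003,0.005,0.117,0,-0.2,0],[0.4,-0.003,0.005,0.117,0,-0.2,0]]]' 15;  python3 -m jog '[[[0.4,0,0,-0.045,0,0,0],[0.4,0,0,-0.09,0,0,0],[0.4,0,0.03,-0.13,0,0,0],[0.4,0,0.07,-0.15,0,0,0],[0.4,0.005,0.115,-0.15,0,0,0],[0.4,0.01,0.16,-0.15,0,0,0],[0.4,0.012,0.2,-0.15,0,0,0],[0.4,0.013,0.245,-0.15,0,0,0]]]'; python3 - <<'E'
from h import *
st=ctrl.read_state();report(st); plan(st,[506,20,205],180)
E
```

```text
t 30.6 tcp [ 518.42 -324.02  178.54] yaw 179.91604738133967 F [ 0.8  -0.52  0.27] gap 64.09424120593665 j [-0.74  0.4   1.44 -0.    1.31 -2.31]
[[ 519.7  -318.88   89.  ]]
clock: 31.4
tcp_pos: [522.5, -320.3, 64.2]
tool_rot: [0.002, 0.001, 1.0, -0.003]
wrist_force: [0.9, 1.2, 7.3]
finger_gap: 51.2
clock: 32.2
tcp_pos: [509.0, -73.4, 213.8]
tool_rot: [0.003, 0.001, 1.0, -0.003]
wrist_force: [0.1, -0.2, -0.6]
finger_gap: 51.8
t 32.2 tcp [508.99 -73.36 213.76] yaw 179.86331178596186 F [ 0.13 -0.23 -0.61] gap 51.77046151511098 j [-0.36  0.19  1.63 -0.    1.31 -1.92]
shift [0.0033, 0.0934, 0.0081] turn [-0.37  0.3  -0.14] n>= 2.0
```

```bash
python3 -m jog '[[[0.4,0.002,0.045,0,-0.3,0.3,0],[0.4,0.001,0.085,0.02,-0.3,0.3,0],[0.4,0.001,0.093,0.05,-0.3,0.3,0],[0.4,0.001,0.093,0.065,-0.3,0.3,0],[0.4,0.001,0.093,0.065,-0.3,0.3,0],[0.4,0.001,0.093,0.065,-0.3,0.3,0]]]'; python3 - <<'E'
from h import *
im,c,st=shot("wrist","w15");report(st)
cs=cam("scene");im,_,_=shot("scene");u=proj(cs,[[506,20,60]])[0].astype(int);print(u)
cv2.imwrite("pics/s15c.png",cv2.resize(im[u[1]-70:u[1]+50,u[0]-70:u[0]+70],None,fx=5,fy=5,interpolation=cv2.INTER_CUBIC))
cs=cam("side");im,_,_=shot("side");u=proj(cs,[[506,20,60]])[0].astype(int);print(u)
cv2.imwrite("pics/d15c.png",cv2.resize(im[u[1]-70:u[1]+50,u[0]-70:u[0]+70],None,fx=5,fy=5,interpolation=cv2.INTER_CUBIC))
E
```

```text
clock: 32.8
tcp_pos: [508.9, 19.1, 149.0]
tool_rot: [0.0, 0.001, 1.0, -0.001]
wrist_force: [-0.2, -0.2, 0.8]
finger_gap: 51.7
t 32.8 tcp [508.87  19.06 149.01] yaw 179.85488535447283 F [-0.25 -0.24  0.76] gap 51.73367549434443 j [-0.18  0.25  1.73 -0.    1.16 -1.75]
[278 191]
[292 191]
```

View pics/w15.png

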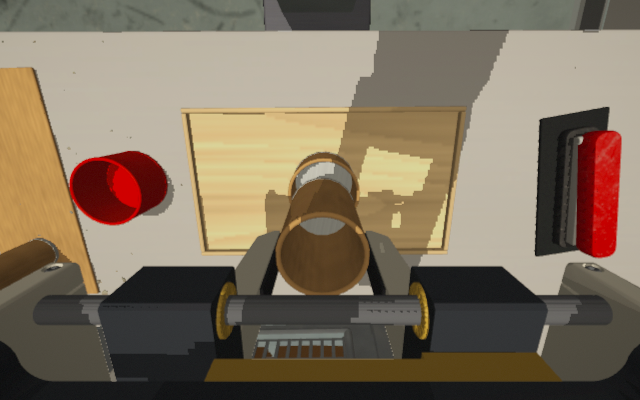

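View pics/s15c.png

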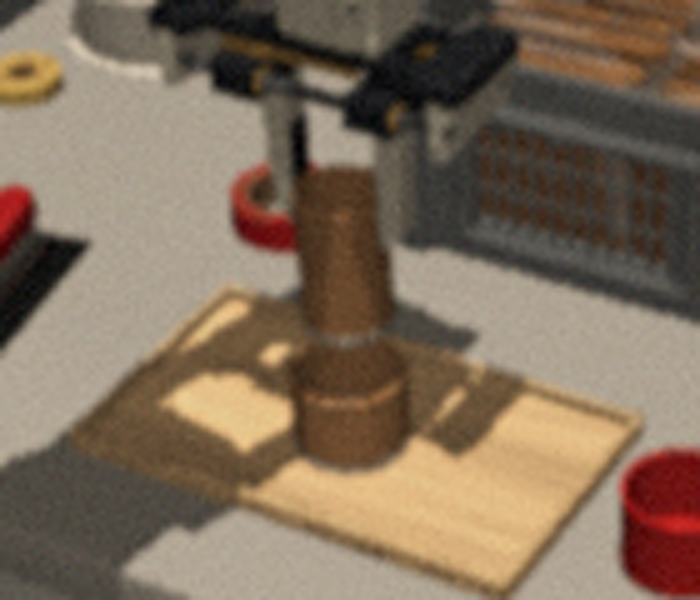

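View pics/d15c.png

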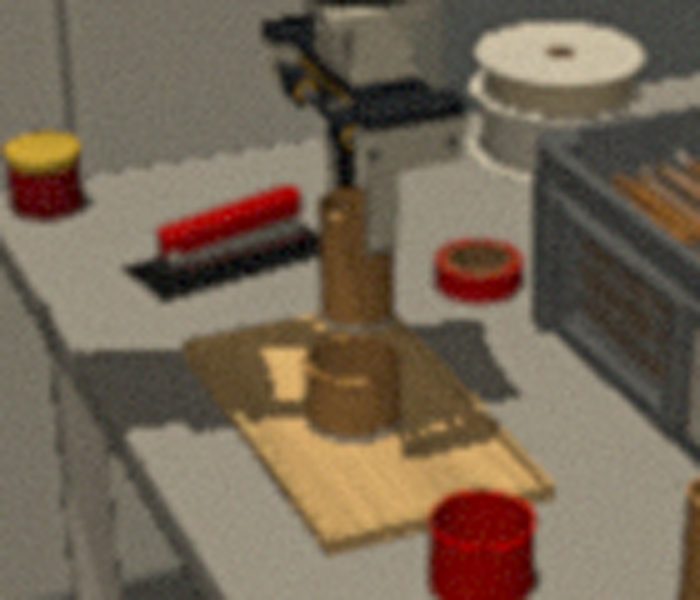

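```bash
python3 - <<'E'
from h import *
im=cv2.imread("pics/w15.png"); cv2.imwrite("pics/w15c.png",cv2.resize(im[140:300,250:400],None,fx=3.7,fy=3.7,interpolation=cv2.INTER_CUBIC))
st=ctrl.read_state(); c=cam("wrist",st); report(st)
print(ray(c,[(323.5,152),(289,187),(358.5,187)],55)); print(ray(c,[(323,252),(277,252),(369,252)],174)); print(ray(c,[(323,181)],89))
print(proj(c,[[506,20,55],[508,19,174],[508,19,89]]))
E
```

```text
t 32.95 tcp [509.55  18.61 149.59] yaw 179.814152775728 F [0.25 0.72 0.14] gap 51.282673888889036 j [-0.18  0.24  1.73 -0.    1.16 -1.75]
[[464.33  20.64  55.  ]
 [497.09 -11.94  55.  ]
 [497.27  53.57  55.  ]]
[[502.99  19.92 174.  ]
 [502.92  -5.29 174.  ]
 [503.05  45.12 174.  ]]
[[483.29  20.09  89.  ]]
[[322.9  195.98]
 [321.35 260.19]
 [321.76 209.7 ]]
```

View pics/w15c.png

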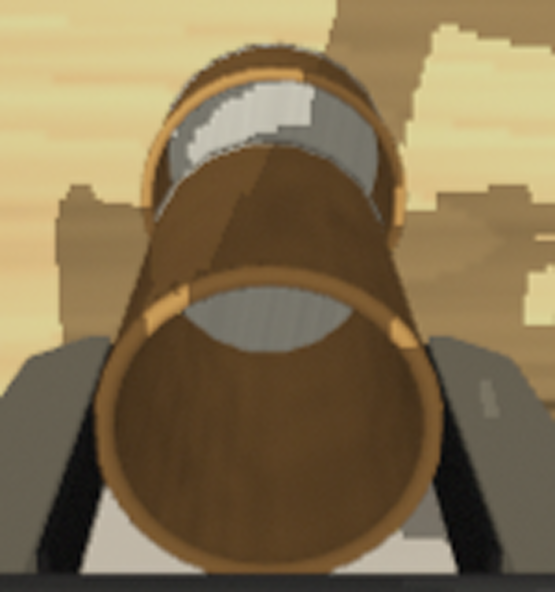

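```bash
python3 -m jog '[[[0.4,0.002,0.001,0.015,0,0,0],[0.4,0.002,0.001,0.025,0,0,0],[0.4,0.002,0.001,0.035,0,0,0],[0.4,0.002,0.001,0.042,0,0,0],[0.4,0.002,0.001,0.042,0,0,0]]]'; python3 - <<'E'
from h import *
report(); im,c,st=shot("wrist"); cv2.imwrite("pics/w16c.png",cv2.resize(im[120:300,220:430],None,fx=3.3,fy=3.3,interpolation=cv2.INTER_CUBIC))
E
```

```text
clock: 33.45
tcp_pos: [506.9, 19.6, 106.5]
tool_rot: [0.0, 0.002, 1.0, -0.001]
wrist_force: [0.5, -0.9, -1.5]
finger_gap: 51.5
t 33.45 tcp [506.95  19.56 106.5 ] yaw 179.80207308569248 F [ 0.47 -0.86 -1.46] gap 51.48878265464059 j [-0.18  0.29  1.79 -0.    1.06 -1.75]
```

View pics/w16c.png

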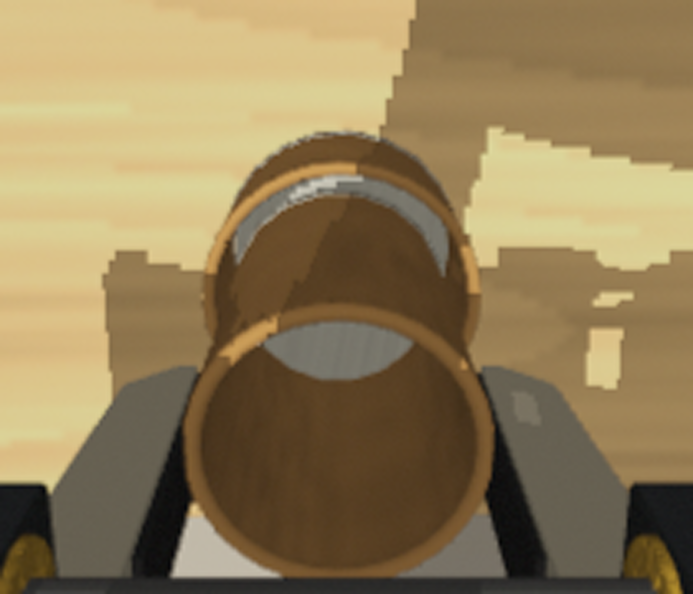

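The medium canister has entered the large rim, centred and with no contact force.

```bash
python3 -m jog '[[[0.4,0,0,0.01,0,0,0],[0.4,0,0,0.02,0,0,0],[0.4,0,0,0.028,0,0,0],[0.4,0,0,0.034,0,0,0],[0.4,0,0,0.034,0,0,0]]]'; python3 -m jog '[[[0.4,0,0,0.0015,0,0,0],[0.4,0,0,0.0015,0,0,0]]]'; python3 -m jog '[[[0.4,0,0,0.0015,0,0,0],[0.4,0,0,0.0015,0,0,0]]]'
```

```text
clock: 34.0
tcp_pos: [506.6, 19.6, 71.9]
tool_rot: [-0.0, 0.002, 1.0, -0.001]
wrist_force: [-0.2, -1.3, -0.8]
finger_gap: 51.4
clock: 34.2
tcp_pos: [506.6, 19.6, 70.3]
tool_rot: [-0.0, 0.002, 1.0, -0.001]
wrist_force: [-0.3, -0.6, -0.3]
finger_gap: 51.3
clock: 34.4
tcp_pos: [506.9, 19.6, 69.2]
tool_rot: [-0.0, 0.002, 1.0, -0.001]
wrist_force: [0.6, -0.0, 0.2]
finger_gap: 51.2
```

```bash
python3 -m jog '[[[0.4,0,0,0.0015,0,0,0],[0.4,0,0,0.0015,0,0,0]]]'; python3 -m jog '[[[0.4,0,0,0.001,0,0,0],[0.4,0,0,0.001,0,0,0]]]'
```

```text
clock: 34.6
tcp_pos: [507.2, 19.5, 69.1]
tool_rot: [0.001, 0.002, 1.0, -0.001]
wrist_force: [-3.4, 0.2, 10.3]
finger_gap: 51.5
clock: 34.8
tcp_pos: [507.3, 19.5, 69.1]
tool_rot: [0.001, 0.002, 1.0, -0.001]
wrist_force: [-3.3, -0.7, 6.7]
finger_gap: 51.4
```

```bash
python3 -m jog '[[[0.2,0,0,0,0,0,0],[-0.2,0,0,0,0,0,0],[-0.38,0,0,0,0,0,0],[-0.38,0,0,-0.045,0,0,0],[-0.38,0,0,-0.09,0,0,0],[-0.38,0,0,-0.12,0,0,0],[-0.38,-0.01,-0.04,-0.13,0,0,0],[-0.38,-0.02,-0.08,-0.13,0,0,0]]]'; python3 -m jog '[[[-0.38,0,0,0,0,0,0],[-0.38,0,0,0,0,0,0]]]'; python3 - <<'E'
from h import *
im,c,st=shot("wrist","w17");report(st); plan(st,[589,-319,200],180)
E
```

```text
clock: 35.6
tcp_pos: [528.4, -60.7, 202.0]
tool_rot: [0.003, 0.0, 1.0, -0.002]
wrist_force: [0.8, -0.4, 0.1]
finger_gap: 64.3
clock: 35.8
tcp_pos: [528.5, -61.4, 201.9]
tool_rot: [0.003, 0.001, 1.0, -0.001]
wrist_force: [0.2, 0.8, 0.2]
finger_gap: 64.1
t 35.8 tcp [528.51 -61.44 201.9 ] yaw 179.87680157973222 F [0.18 0.81 0.2 ] gap 64.1269901735778 j [-0.33  0.23  1.61 -0.    1.29 -1.89]
shift [-0.061, -0.2574, 0.0031] turn [-0.17  0.38 -0.12] n>= 6.0
```

View pics/w17.png

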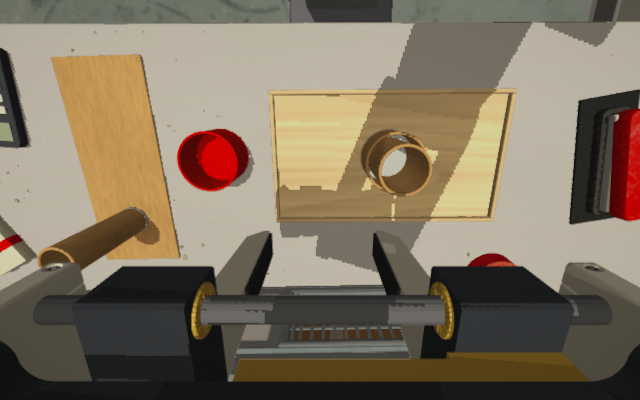

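The medium canister is nested in the large one. Now the small one.

```bash
python3 -m jog '[[[-0.38,-0.01,-0.045,0,-0.2,0.4,0],[-0.38,-0.02,-0.09,0,-0.2,0.4,0],[-0.38,-0.03,-0.135,0,-0.2,0.4,0],[-0.38,-0.04,-0.18,0,-0.2,0.4,0],[-0.38,-0.05,-0.22,0,-0.2,0.4,0],[-0.38,-0.061,-0.257,0,-0.2,0.4,0],[-0.38,-0.061,-0.257,0,-0.2,0.4,0],[-0.38,-0.061,-0.257,0,-0.2,0.4,0]]]'; python3 -m jog '[[[-0.38,0,0,0,0,0,0]]]'; python3 - <<'E'
from h import *
im,c,st=shot("wrist","w18");report(st); plan(st,[589.5,-319,91],180)
E
```

```text
clock: 36.65
tcp_pos: [588.6, -316.6, 201.4]
tool_rot: [-0.001, 0.001, 1.0, 0.002]
wrist_force: [0.3, 0.1, 0.9]
finger_gap: 64.3
clock: 36.75
tcp_pos: [588.6, -314.4, 201.2]
tool_rot: [-0.002, -0.0, 1.0, 0.002]
wrist_force: [-0.5, -0.6, 0.3]
finger_gap: 64.2
t 36.75 tcp [ 588.58 -314.45  201.21] yaw -179.97958295753804 F [-0.55 -0.63  0.29] gap 64.22005870627225 j [-0.66  0.48  1.24  0.    1.42 -2.23]
shift [-0.0013, -0.005, 0.1102] turn [ 0.25 -0.2   0.02] n>= 3.0
```

View pics/w18.png

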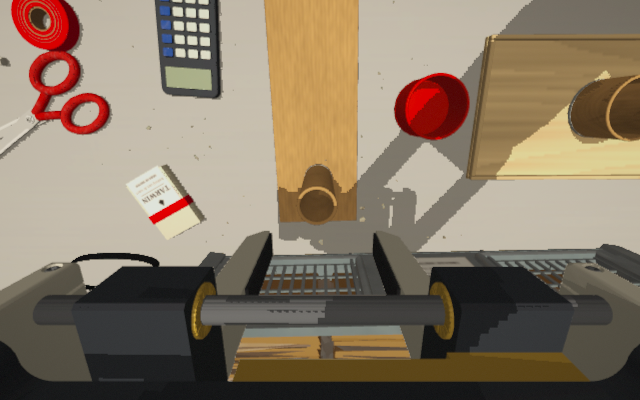

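```bash
python3 - <<'E'
from h import *
st=ctrl.read_state(); c=cam("wrist",st); report(st)
print(ray(c,(318,205),124)); plan(st,[589.5,-319,94],180)
E
```

```text
t 36.8 tcp [ 588.55 -314.1   201.17] yaw -179.95646908659197 F [-0.3   0.8  -0.72] gap 63.92987497042224 j [-0.66  0.48  1.25  0.    1.42 -2.23]
[[ 587.84 -316.66  124.  ]]
shift [-0.0013, -0.0054, 0.1071] turn [ 0.26 -0.2   0.04] n>= 3.0
```

```bash
python3 -m jog '[[[-0.38,-0.001,-0.004,0.04,0.2,-0.2,0],[-0.38,-0.001,-0.004,0.08,0.2,-0.2,0],[-0.38,-0.001,-0.004,0.107,0.2,-0.2,0],[-0.38,-0.001,-0.004,0.107,0.2,-0.2,0],[0.6,-0.001,-0.004,0.107,0.2,-0.2,0],[0.6,-0.001,-0.004,0.107,0.2,-0.2,0],[0.6,-0.001,-0.004,0.107,0.2,-0.2,0],[0.6,-0.001,-0.004,0.107,0.2,-0.2,0]]]' 15;  python3 -m jog '[[[0.6,0,0,-0.045,0,0,0],[0.6,0,0,-0.09,0,0,0],[0.6,0,0.02,-0.13,0,0,0],[0.6,0.01,0.06,-0.16,0,0,0],[0.6,0.02,0.105,-0.16,0,0,0],[0.6,0.03,0.15,-0.16,0,0,0],[0.6,0.04,0.19,-0.16,0,0,0],[0.6,0.05,0.235,-0.16,0,0,0]]]'; python3 - <<'E'
from h import *
st=ctrl.read_state();report(st); plan(st,[506,20,230],180)
E
```

```text
clock: 37.6
tcp_pos: [590.0, -318.1, 95.9]
tool_rot: [0.001, -0.0, 1.0, -0.0]
wrist_force: [0.9, -0.3, 0.1]
finger_gap: 37.2
clock: 38.4
tcp_pos: [538.9, -81.9, 256.5]
tool_rot: [0.002, -0.0, 1.0, -0.001]
wrist_force: [0.6, -0.0, 0.1]
finger_gap: 35.8
t 38.4 tcp [538.87 -81.91 256.54] yaw -179.99955633433913 F [ 0.61 -0.01  0.09] gap 35.81781392809749 j [-0.36  0.22  1.49 -0.    1.43 -1.93]
shift [0.033, 0.102, 0.0263] turn [-0.09  0.22  0.  ] n>= 3.0
```

```bash
python3 -m jog '[[[0.6,0.015,0.045,0,0,0.2,0],[0.6,0.03,0.09,0.01,0,0.2,0],[0.6,0.033,0.102,0.035,0,0.2,0],[0.6,0.033,0.102,0.042,0,0.2,0],[0.6,0.033,0.102,0.042,0,0.2,0],[0.6,0.033,0.102,0.042,0,0.2,0]]]'; python3 - <<'E'
from h import *
im,c,st=shot("wrist","w19");report(st)
cv2.imwrite("pics/w19c.png",cv2.resize(im[120:300,240:400],None,fx=3.3,fy=3.3,interpolation=cv2.INTER_CUBIC))
cs=cam("scene");im,_,_=shot("scene");u=proj(cs,[[506,20,60]])[0].astype(int);print(u)
cv2.imwrite("pics/s19c.png",cv2.resize(im[u[1]-80:u[1]+50,u[0]-70:u[0]+70],None,fx=4,fy=4,interpolation=cv2.INTER_CUBIC))
E
```

```text
clock: 39.0
tcp_pos: [506.9, 18.8, 215.1]
tool_rot: [0.001, 0.001, 1.0, -0.001]
wrist_force: [-0.6, -0.7, -0.5]
finger_gap: 35.7
t 39.0 tcp [506.95  18.8  215.06] yaw 179.93362130521533 F [-0.63 -0.72 -0.54] gap 35.725019377543454 j [-0.18  0.18  1.64 -0.    1.32 -1.75]
[278 191]
```

View pics/w19c.png

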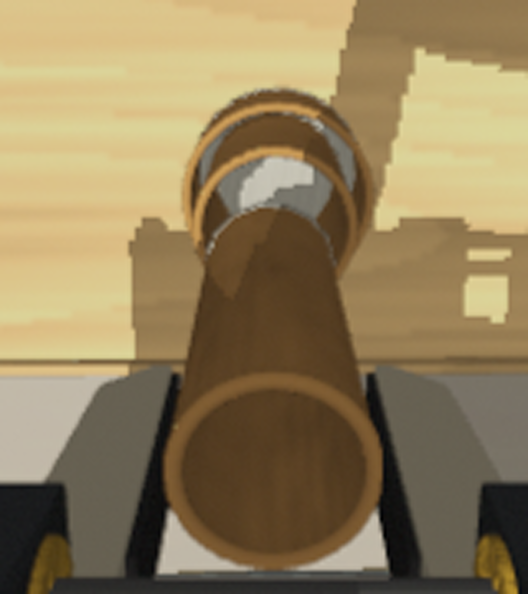

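View pics/s19c.png

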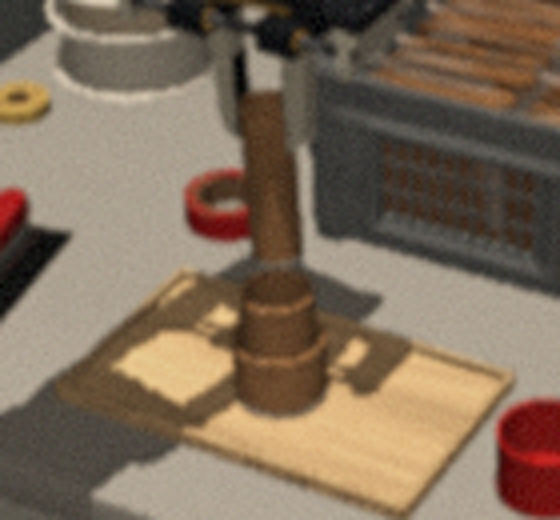

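```bash
python3 - <<'E'
from h import *
st=ctrl.read_state(); c=cam("wrist",st); report(st)
print("med centre",ray(c,(323.2,164.5),94)[0]+[26,0,0]); print("small centre", [ (ray(c,(321.5,182.4),z)[0]+[18,0,0]).tolist() for z in (121,123,125)])
E
```

```text
t 39.1 tcp [507.12  18.67 215.19] yaw 179.89739187068972 F [ 0.07  0.65 -0.23] gap 35.83337902126099 j [-0.18  0.18  1.64 -0.    1.31 -1.75]
med centre [504.04  20.37  94.  ]
small centre [[508.15849651005465, 18.72045862857982, 121.0], [507.6733482002219, 18.729444964319505, 123.0], [507.1881998903891, 18.73843130005919, 125.0]]
```

```bash
python3 -m jog '[[[0.6,0.003,0.0015,0.01,0,0,0],[0.6,0.003,0.0015,0.02,0,0,0],[0.6,0.003,0.0015,0.03,0,0,0],[0.6,0.003,0.0015,0.037,0,0,0],[0.6,0.003,0.0015,0.037,0,0,0],[0.6,0.003,0.0015,0.037,0,0,0]]]'; python3 - <<'E'
from h import *
im,c,st=shot("wrist","w20");report(st)
cv2.imwrite("pics/w20c.png",cv2.resize(im[120:300,240:400],None,fx=3.3,fy=3.3,interpolation=cv2.INTER_CUBIC))
E
```

```text
clock: 39.7
tcp_pos: [504.1, 20.1, 177.9]
tool_rot: [0.001, 0.001, 1.0, -0.001]
wrist_force: [0.7, -0.6, -0.5]
finger_gap: 35.8
t 39.7 tcp [504.12  20.14 177.91] yaw 179.90555558269534 F [ 0.71 -0.61 -0.47] gap 35.771460466885635 j [-0.18  0.21  1.7  -0.    1.23 -1.75]
```

View pics/w20c.png

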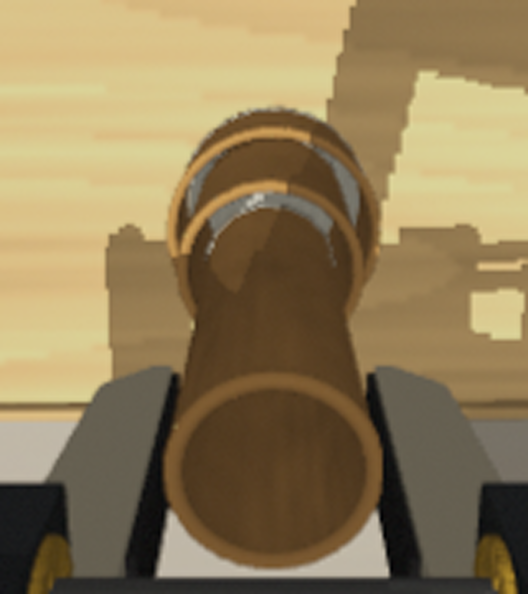

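```bash
python3 -m jog '[[[0.6,0,0,0.015,0,0,0],[0.6,0,0,0.03,0,0,0],[0.6,0,0,0.045,0,0,0],[0.6,0,0,0.045,0,0,0]]]'; python3 -m jog '[[[0.6,0,0,0.012,0,0,0],[0.6,0,0,0.024,0,0,0],[0.6,0,0,0.024,0,0,0]]]';python3 -m jog '[[[0.6,0,0,0.0015,0,0,0],[0.6,0,0,0.0015,0,0,0]]]'; python3 -m jog '[[[0.6,0,0,0.0015,0,0,0],[0.6,0,0,0.0015,0,0,0]]]'
```

```text
clock: 40.15
tcp_pos: [503.5, 20.3, 132.0]
tool_rot: [-0.0, 0.001, 1.0, -0.001]
wrist_force: [0.2, 0.0, -0.4]
finger_gap: 36.1
clock: 40.45
tcp_pos: [502.3, 20.4, 106.4]
tool_rot: [-0.002, 0.001, 1.0, -0.001]
wrist_force: [0.1, -0.3, -0.3]
finger_gap: 35.9
clock: 40.65
tcp_pos: [502.5, 20.4, 105.1]
tool_rot: [-0.002, 0.001, 1.0, -0.001]
wrist_force: [0.9, -0.3, -0.6]
finger_gap: 35.9
clock: 40.85
tcp_pos: [503.3, 20.2, 104.7]
tool_rot: [-0.001, 0.001, 1.0, -0.001]
wrist_force: [-1.0, 0.1, 4.8]
finger_gap: 35.7
```

```bash
python3 -m jog '[[[0.3,0,0,0,0,0,0],[0,0,0,0,0,0,0],[-0.3,0,0,0,0,0,0],[-0.3,0,0,-0.045,0,0,0],[-0.3,0,0,-0.09,0,0,0],[-0.3,0.04,0,-0.12,0,0,0],[-0.3,0.08,0,-0.14,0,0,0],[-0.3,0.08,0,-0.14,0,0,0]]]'; python3 -m jog '[[[-0.3,0,0,0,0,0,0],[-0.3,0,0,0,0,0,0]]]'; python3 - <<'E'
from h import *
im,c,st=shot("wrist","w21");report(st)
im,_,_=shot("side");cv2.imwrite("pics/d21c.png",cv2.resize(im[130:330,210:420],None,fx=2.9,fy=2.9,interpolation=cv2.INTER_CUBIC))
im,_,_=shot("scene");cv2.imwrite("pics/s21c.png",cv2.resize(im[120:320,150:470],None,fx=2.4,fy=2.4,interpolation=cv2.INTER_CUBIC))
E
```

```text
clock: 41.65
tcp_pos: [421.3, 20.8, 247.8]
tool_rot: [0.001, 0.001, 1.0, -0.001]
wrist_force: [1.3, 0.5, 0.4]
finger_gap: 60.5
clock: 41.85
tcp_pos: [421.6, 20.8, 247.6]
tool_rot: [0.002, 0.001, 1.0, -0.001]
wrist_force: [0.4, -0.4, -0.6]
finger_gap: 60.5
t 41.85 tcp [421.64  20.82 247.63] yaw 179.92475413833972 F [ 0.43 -0.35 -0.6 ] gap 60.4530013577477 j [-0.21  0.    1.77 -0.    1.37 -1.78]
```

View pics/w21.png

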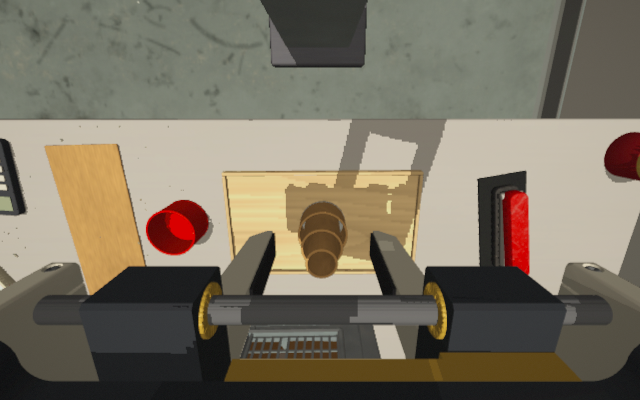

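View pics/d21c.png

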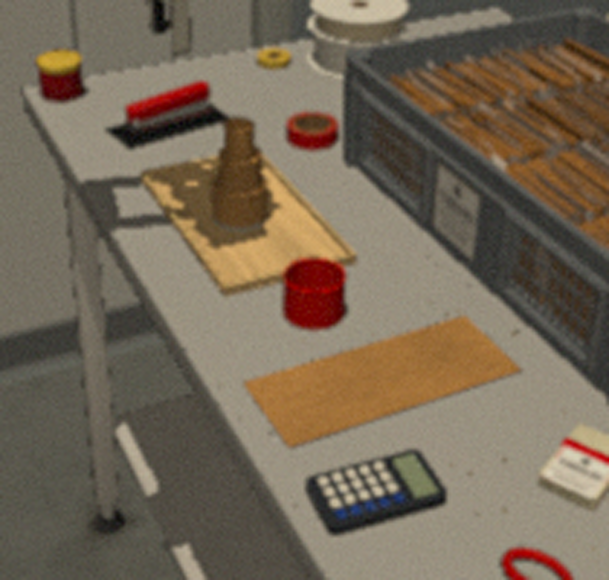

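View pics/s21c.png

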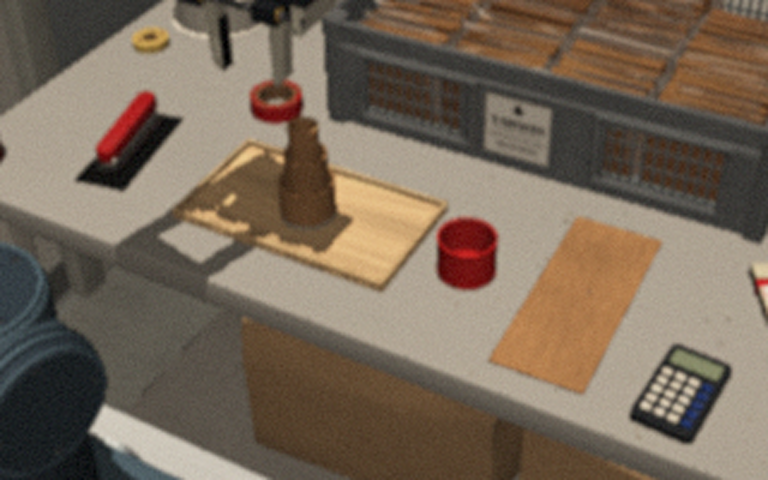

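The nest stands in the tray, and the calculator and tape are as before. I'll check the stapler on the mat from above.

```bash
python3 -m jog '[[[-0.3,0,0.045,-0.01,0,0,0],[-0.3,0,0.09,-0.02,0,0,0],[-0.3,0,0.135,-0.03,0,0,0],[-0.3,0,0.18,-0.04,0,0,0],[-0.3,0,0.225,-0.05,0,0,0],[-0.3,0,0.26,-0.05,0,0,0],[-0.3,0,0.26,-0.05,0,0,0],[-0.3,0,0.26,-0.05,0,0,0]]]'; python3 -m jog '[[[-0.3,0,0,0,0,0,0],[-0.3,0,0,0,0,0,0]]]';python3 - <<'E'
from h import *
im,c,st=shot("wrist","w22");report(st)
cv2.imwrite("pics/w22c.png",cv2.resize(im[120:300,220:420],None,fx=3.3,fy=3.3,interpolation=cv2.INTER_CUBIC))
hsv=cv2.cvtColor(im,cv2.COLOR_BGR2HSV)
m=((hsv[...,1]>180)&((hsv[...,0]<6)|(hsv[...,0]>174))).astype(np.uint8); m[:,:260]=0;m[:,390:]=0;m[:110]=0;m[290:]=0
k=max(cv2.findContours(m,0,1)[0],key=cv2.contourArea); print(cv2.boundingRect(k))
print(cv2.minAreaRect(ray(c,k[:,0],53)[:,:2].astype(np.float32)))
E
```

```text
clock: 42.8
tcp_pos: [421.8, 281.4, 294.9]
tool_rot: [-0.001, -0.001, 1.0, -0.002]
wrist_force: [-1.1, -0.1, 0.0]
finger_gap: 60.6
clock: 43.0
tcp_pos: [422.0, 280.2, 294.3]
tool_rot: [-0.001, 0.0, 1.0, -0.002]
wrist_force: [0.2, 0.3, -0.1]
finger_gap: 60.3
t 43.0 tcp [421.95 280.18 294.29] yaw 179.96632656744404 F [ 0.18  0.35 -0.11] gap 60.266383889090356 j [ 0.37  0.14  1.5  -0.    1.51 -1.2 ]
(320, 183, 28, 80)
((504.88275146484375, 297.8810729980469), (130.58961486816406, 25.018821716308594), 9.93127155303955)
```

View pics/w22c.png

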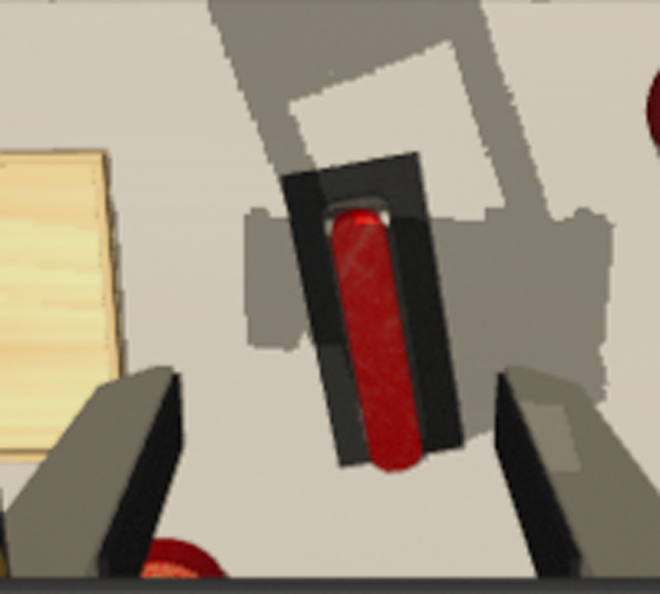

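```bash
python3 - <<'E'
from h import *
st=ctrl.read_state(); c=cam("wrist",st); f=lambda q:np.array(q)/3.3+[220,120]
w=ray(c,f([(281,176),(417,153),(463,447),(340,467)]),4); print(w, w.mean(0))
u=np.array([np.cos(np.radians(10.3)),np.sin(np.radians(10.3))]); v=np.array([-u[1],u[0]])
m=w.mean(0)[:2]
for n,q,z in [("base near end low",(353,200),12),("base near end",(353,200),22),("red far",(398,472),53),("red near",(358,210),53),("redmid",(378,340),53)]:
    p=ray(c,f(q),z)[0,:2]-m; print(n,p@u,p@v)
E
```

```text
[[436.29 252.06   4.  ]
 [424.81 318.98   4.  ]
 [584.8  347.55   4.  ]
 [596.95 281.26   4.  ]] [510.71 299.96   4.  ]
base near end low -65.31424706564773 -0.7086894290301277
base near end -67.61704811691445 -0.42421355175803943
red far 62.29527453634235 -1.6768510011258304
red near -69.86283753119483 1.8524110438818193
redmid -7.089952388892037 0.24617305132400016
```

The stapler's base end lies about 66–67 mm from the mat's centre, where half its length is 67.5 mm. It is also within about 2 mm sideways and 1° in angle. I hand the job in.

```bash
python3 - <<'E'
from h import *
report(); print(job.close_job())
E
```

```text
t 43.05 tcp [422.   280.16 294.52] yaw 179.9534955296075 F [ 0.52 -0.18  0.12] gap 60.17791591453567 j [ 0.37  0.14  1.5  -0.    1.51 -1.2 ]
the job is handed in; nothing more can be done
None
```

The job is done in the order asked and was handed in at about 43 s of the 138 s allowed. I stood all three brown canisters on the cardboard sheet, then set the stapler on the mat. Last I nested the canisters in the tray: large, then medium, then small.

- **Nest:** The last scene, side and wrist pictures show it upright near the middle of the tray. Both inner canisters met the floor at the expected height, with about 5–10 N.
- **Stapler:** It stands on its base within about 2 mm of the mat's centre and about 1° of its long axis.
- **Other things:** The calculator, tape roll and red look-alike cup look unmoved by eye; I did not measure them. The gripper is clear of everything, and the highest contact force I saw was about 14 N.
- **Disagreements:** The mat centre from the first scene picture, from the coarser scene camera, was about 5 mm off the wrist view. The large canister's position in the tray, taken while the arm was still moving, was about 7–8 mm off. I went with the settled wrist views instead.

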